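# Dock the lamp bar in the charging bay with the push stick

## Task

Dock the lamp bar for charging: set it flat on the charging bay's plate with its front end started between the two guide rails of the channel, clear of the overhanging power pack, and let go. Then lift the wooden push stick off its rack and with the stick alone, not the fingers, push the bar along the channel until its front end is fully home against the end stop under the power pack. Finally hang the stick back on the rack as it hung before, and leave the small things lying about where they are.

Things in the scene. Friction and masses are not known exactly. Their poses are not given: they have to be found in the camera images.
- lamp_bar: Violet-blue lamp bar, a block 20 x 100 x 17 mm (x, y, z), 70 g, lying flat on the bench near its front edge, straight ahead of the robot. Origin: centre of its underside; its long axis is y; either end may go first. (A white walking stick stands before the bench left of it, reaching 390 mm above the bench.)
- charging_bay: Fixed grey charging bay on rubber feet, at the left. Origin: on the bench, under the middle of the channel's mouth; +x is the feeding direction (into the bay, towards the robot's left), z up. Base plate 76 mm wide, x = -75 to +235 mm; its top (z = 50 mm) is the channel floor. The channel between the rails is 25 mm wide and ends at the end stop at x = 215 mm; see bay_mouth and pack_edge.
- bay_mouth (a point): Middle of the channel's mouth on its floor (50 mm straight above charging_bay's origin). The rails, 10 mm high and 8 mm thick, are flared here (39 mm apart), from x = 25 mm they run straight, inner faces at y = -12.5 and +12.5 mm, to the face of the end stop at x = 215 mm, which rises 30 mm above the floor.
- push_stick: Push stick of light wood, 80 g, hanging upright on the rack. Origin: centre of its foot (lower end); z runs up the stick. Shaft 10 mm (x) by 16 mm (y) from z = 0 to 140 mm; crossbar 12 x 60 x 10 mm, long along y, z = 140 to 150 mm; handle 24 mm (x) by 14 mm (y), z = 150 to 206 mm. The shaft hangs between the rack's prongs, the crossbar rests on them.
- stick_bar (a point): Middle of the underside of the push stick's crossbar, 140 mm above its foot.
- stick_rack: Fixed dark steel rack 180 mm high, ahead of the robot between soldering station and screen heater. Origin: on the bench; the hook opens to its -x (robot side). Foot plate 8 mm thick, x = -36 to +35 mm. Upright plate 56 mm wide behind x = 15 mm. Two prongs run from it to -x, each 10 mm wide, 26 mm apart, top at z = 165 mm, with end lips (x = -44 to -50 mm) 12 mm higher. The stick lifts straight up, or over the lips and out to -x.
- rack_seat (a point): Between the prongs at the height of their tops, 30 mm out to -x from the rack's origin, 165 mm above the bench: where the middle of the crossbar's underside sits when the stick hangs. Neighbours: at the left a black soldering station 185 mm high (its iron, farther back, 240 mm), at the right a screen heater 105 mm high.
- wick_spool: Bystander: flat round blue spool with a white label, 43 x 58 x 9 mm, on the bench behind the black soldering station; leave it alone. Origin: centre of its underside.
- usb_stick: Bystander: red memory stick with a metal plug, 17 x 52 x 8 mm, lying near the front edge at the left; leave it alone. Origin: centre of its underside.
- opener: Bystander: white plastic opening tool, 18 x 85 x 7 mm, lying near the front edge at the right; leave it alone. Origin: centre of its underside.
- pack_edge (a point): Middle of the power pack's lower front edge (charging_bay x = 75 mm, z = 128 mm, 78 mm above the channel floor). The pack, 76 mm wide and 50 mm high, reaches to x = 235 mm, carried by cheeks at the far end. With the bar home its rear end (x = 115 mm) is 40 mm in under the pack: an upright stick strikes the pack; one leaned 32 to 50 degrees from vertical, foot forward, reaches.

How it is judged:
By the outcome, as a careful person would: the job done as asked, in the order asked, and still so for the second after the job is handed in, with the robot touching nothing.
It also fails if it takes over 72 s, if anything falls off the work surface, if the arm or the gripper's body presses on something with over 40 N, if the wrist force passes 120 N, or if a joint passes its speed limit or range.

## Robot

A 7-joint arm with a two-finger parallel gripper is mounted at the origin on a cart in front of the work surface, level with it; the furniture and walls round the work are solid. World frame = base frame: x ahead of the robot, y to its left, z up, the work surface at z = 0. Lengths are in m, angles in rad, forces in N, time in s.
With the tool pointing down it reaches from about 0.425 to 0.925 m from the base axis. Payload 6.8 kg.
Tool frame: the origin (TCP) lies at the very end of the fingers, on their centre line; the grasp point (between the pads) lies 19 mm behind it (r.tcp_to_grasp is the distance from the TCP to the grasp point, in m); z points along the fingers, y is the line along which they close (so a half turn about z gives the same grasp; the last joint's range is limited). The gripper opens to 85 mm and grips with 20 to 120 N. Pads are 22 mm wide; open, the fingers measure 114 mm over their backs; the gripper's body (76 mm by 85 mm) begins 54 mm behind the grasp point. The pads swing forward as they close: fully open they stand 13 mm farther back than shut.
Start: joints at [-1.284, 0.477, 0.022, 1.555, -0.011, 1.109, -0.083], TCP at [0.26, 0.623, 0.231] pointing down, gripper open.
Joint ranges: [-2.96, 2.96], [-0.34, 2.1], [-1.41, 1.46], [0.24, 2.44], [-1.37, 4.51], [0.17, 1.92], [-2.96, 2.96]. Speed limits (rad/s): [2.39, 2.39, 3.14, 3.14, 3.14, 3.14, 3.14].

## Interface

Orientations are given as a rotation vector (axis times angle).
In Python, from bench import r gives the robot as it stands.
- The arm moves only by the tool step_arm, never from a script. Its argument "moves" is a list of rows, each a list of 7 numbers: the shift along the tool's x, y, z in mm, then the turn, a rotation vector about the tool's x, y, z in rad, then the finger opening in mm, from 0 to 85.4. A call has 1 to 8 rows; each row is the pose to reach, as a shift and turn from the pose commanded when the call began, along the tool's axes at that moment; what a row does not reach only later rows make up. A row lasts 1/10 s, in which the tool goes at most 50 mm and 8.59 degrees, less where a joint would pass 70% of its speed; a pose out of reach is approached as far as the arm can. A call with a gripper value outside its range is refused whole. The fingers move at their own pace and stop on an object; "grip_force" is the grip in N (left out, the last holds). Time passes only in rows, so rows that repeat a pose let the fingers close. It gives the time, the measured TCP pose, the force, the opening and the grip force at its end, in the units of the state.
- r.get_obs(): the state, without advancing time (a new reading comes with each control period).
- r.grab_frame(name): name is "scene" or "top" or "wrist"; returns a dict with "image" (400x640x3 uint8, red, green, blue), "depth" (400x640 float32, m along the optical axis (not along the pixel's ray), 0 where there is no reading), "mtx" (3x3 intrinsics, pixels), "rvec" (rotation vector, rad) and "tvec" (3), from world to camera coordinates, as OpenCV has them. Camera axes: x right, y down, z forward; pixel columns grow to the right and rows downward; lengths in m; the calibration is good to about 2 mm. A picture is of the moment at which its call begins.
- r.hand_in(): hands the job in; it is judged then, once.
The state is a dict: "clock": time; "joints": joint angles; "qvel": joint speeds; "tau": joint torques, N m; "tcp_pos": TCP position; "orientation": TCP orientation; "contact_force": force on the tool from outside, world axes, zero at the start; "moment": the same for the moment, N m; "grip_width": finger opening in m; "gripper_force": force on a finger pad.
Only numpy, scipy, OpenCV 4.12 (cv2) and the standard library are available. Lean on these libraries where they do the work, as an engineer would, in place of code of your own. Each camera call takes 0.05 s, during which the arm holds its last target. There are 200 camera calls.

## Working session

There is one attempt and no reset: what is moved stays moved. The work goes in short steps, Python scripts to look and compute and a tool call to move; the robot and the scene stay as the last step left them, time stands still between calls to the robot, and variables do not carry over. Pictures are saved under pics/ and viewed, at most 11 in all, crops included, and the job is handed in when it is done.

Besides the shell and the picture viewer there is one more tool, called after ">>>" as a command line: name --pt "numbers of a row" for each row, then --argument value for the rest. step_arm: Moves the arm, as the interface text tells. Its arguments: {"type":"object","properties":{"moves":{"type":"array","items":{"type":"array","items":{"type":"number"}}},"grip_force":{"type":"number"}},"required":["moves"]}

```bash
mkdir -p pics; ls
python3 - <<'E'
from bench import r
import cv2,numpy as np,pickle
o=r.get_obs();print(o)
for n in("scene","top"):
    f=r.grab_frame(n);pickle.dump(f,open(n+'.pkl','wb'))
    cv2.imwrite(f'pics/{n}0.png',f['image'][:,:,::-1]);print(n,f['mtx'].tolist(),f['rvec'],f['tvec'])
E
```

```text
pics
{'clock': 0.0, 'joints': array([-1.28412187,  0.47780395,  0.02237608,  1.55646893, -0.01152335,
        1.10929569, -0.08308298]), 'qvel': array([-0.00156904,  0.00043817, -0.00055324, -0.00023551,  0.00063359,
       -0.00010857,  0.00119287]), 'tau': array([ 7.23939247e-04, -5.96455371e+01,  1.60813451e+00, -2.81186950e+01,
        1.24637739e-02,  9.44473461e-03,  1.08074795e-05]), 'tcp_pos': array([0.2594032 , 0.62251467, 0.23031645]), 'orientation': array([-6.16052486e-01, -3.08036170e+00,  2.87896613e-03]), 'contact_force': array([-0.30136642,  0.45572664,  0.40073313]), 'moment': array([ 0.03985243, -0.0458786 ,  0.00335486]), 'gripper_force': 0.0, 'grip_width': 0.0853255972021006}
scene [[408.6642188772081, 0.0, 315.8332111122277], [0.0, 408.6642188772081, 198.450193223685], [0.0, 0.0, 1.0]] [ 2.42068109 -0.51578359  0.2006023 ] [-0.44405771  0.28732534  0.80521044]
top [[492.52241332788174, 0.0, 325.2433187304847], [0.0, 492.52241332788174, 205.19157984549656], [0.0, 0.0, 1.0]] [ 2.1872473  -2.20634644  0.05081402] [0.07694169 0.53492796 1.37171604]
```

View pics/scene0.png

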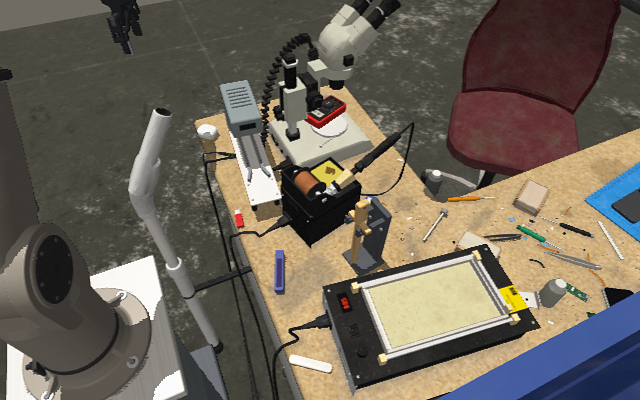

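View pics/top0.png

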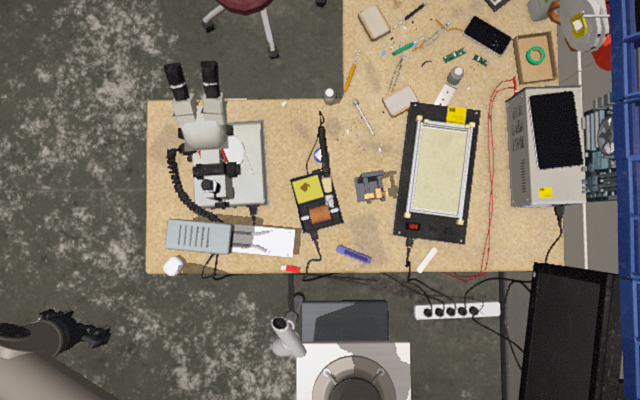

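The scene view shows the bar at (279,272), the stick on its rack at (360,225), and the bay with its pack at (240,110) to (262,205). The top view shows the bar at (353,254), the stick at (385,185), the plate at (270,241) and the pack at (198,236). Next I'll measure these.

```bash
cat > h.py <<'E'
import cv2,numpy as np,pickle
def world(f):
    R=cv2.Rodrigues(f['rvec'])[0];K=f['mtx'];d=f['depth']
    v,u=np.mgrid[:400,:640]
    c=np.stack([(u-K[0,2])/K[0,0]*d,(v-K[1,2])/K[1,1]*d,d],-1)
    return (c-f['tvec'])@R
def ray(f,u,v,z):
    R=cv2.Rodrigues(f['rvec'])[0];K=f['mtx']
    dr=R.T@np.array([(u-K[0,2])/K[0,0],(v-K[1,2])/K[1,1],1]);o=-R.T@f['tvec']
    return o+dr*(z-o[2])/dr[2]
def rect(P):
    c,s,a=cv2.minAreaRect((P[:,:2]*1000).astype(np.float32));return np.round(c,1),np.round(s,1),round(a,1)
E
python3 - <<'E'
from h import *
for n in("scene","top"):
    f=pickle.load(open(n+'.pkl','rb'));W=world(f);hsv=cv2.cvtColor(f['image'],cv2.COLOR_RGB2HSV)
    ok=f['depth']>0
    m=(hsv[...,0]>112)&(hsv[...,0]<135)&(hsv[...,1]>90)&ok&(W[...,2]>-.02)&(W[...,2]<.04)&(W[...,0]<.6)
    k,l,st,_=cv2.connectedComponentsWithStats(m.astype(np.uint8))
    i=1+np.argmax(st[1:,4]);print(n,'bar',st[i],rect(W[l==i]),np.percentile(W[l==i][:,2],[5,50,95]))
    # bench height, plate, pack
    for nm,(z0,z1) in dict(plate=(.042,.056),rail=(.056,.066),pack=(.165,.19)).items():
        m=ok&(W[...,2]>z0)&(W[...,2]<z1)&(W[...,0]>.3)&(W[...,0]<.6)&(W[...,1]>.1)&(W[...,1]<.65)
        k,l,st,_=cv2.connectedComponentsWithStats(m.astype(np.uint8))
        for i in range(1,k):
            if st[i,4]>60:print(nm,st[i],rect(W[l==i]),np.median(W[l==i],0).round(4))
    m=(hsv[...,0]>10)&(hsv[...,0]<28)&(hsv[...,1]>60)&ok&(W[...,2]>.1)&(W[...,0]>.5)&(W[...,1]>-.2)&(W[...,1]<.1)
    k,l,st,_=cv2.connectedComponentsWithStats(m.astype(np.uint8))
    for i in range(1,k):
        if st[i,4]>8:
            P=W[l==i];print('stick',st[i],P.min(0).round(3),P.max(0).round(3),P.mean(0).round(3))
f=pickle.load(open('top.pkl','rb'));s=pickle.load(open('scene.pkl','rb'))
a=cv2.resize(f['image'][205:285,155:375],None,fx=3.6,fy=3.6,interpolation=2)
b=cv2.resize(s['image'][180:280,315:415],None,fx=3,fy=3,interpolation=2);c=cv2.resize(f['image'][145:225,345:425],(300,300),interpolation=2)
d=np.zeros((590,792,3),np.uint8);d[:288]=a;d[289:589,:300]=b;d[289:589,310:610]=c
cv2.imwrite('pics/c1.png',d[:,:,::-1])
E
```

```text
scene bar [275 250   9  43 355] (array([397. ,  -3.3]), array([99.4, 17.6]), 68.4) [0.01029299 0.01644982 0.01915974]
plate [268 119  50  48 953] (array([564.9, 336.1]), array([ 72.4, 195. ]), 2.4) [0.5568 0.3044 0.053 ]
plate [ 228  130   53   76 1857] (array([451.2, 297.1]), array([281.4,  92.2]), 84.1) [0.4396 0.2578 0.0506]
rail [250 134  20  42 145] (array([461.2, 308. ]), array([154.6,  13.6]), 87.3) [0.4611 0.2999 0.0603]
rail [238 137  14  43 143] (array([427.4, 312.6]), array([156.9,  13.6]), 81.0) [0.4271 0.3053 0.0605]
pack [ 219   80   43   48 1378] (array([452.5, 388.2]), array([162.4,  76.1]), 84.2) [0.4498 0.3743 0.1784]
pack [263  80  12  13  88] (array([538.8, 414.9]), array([19.7, 30.1]), 86.2) [0.5397 0.4134 0.1812]
pack [273  99  38  14 258] (array([564.6, 318.6]), array([40. , 92.8]), 50.2) [0.5606 0.3142 0.1759]
pack [280 165  18  18 107] (array([475.1, 126.7]), array([49.4, 26.5]), 47.4) [0.4689 0.129  0.172 ]
pack [291 167  19  13 124] (array([498.2, 108.8]), array([45.7, 17.6]), 4.6) [0.4989 0.1106 0.1711]
stick [401 159   4  12  12] [0.742 0.076 0.1  ] [0.74
[... 3026 characters left out ...]
.658 0.067 0.108] [0.748 0.085 0.246] [0.713 0.075 0.212]
stick [417 116   6   5  18] [ 0.754 -0.186  0.101] [ 0.766 -0.173  0.109] [ 0.762 -0.179  0.105]
stick [424 120   5   3  13] [ 0.745 -0.198  0.114] [ 0.752 -0.187  0.124] [ 0.748 -0.192  0.121]
stick [318 137   3  10  10] [0.67  0.083 0.206] [0.691 0.088 0.22 ] [0.68  0.085 0.213]
stick [320 156  15  42 217] [0.552 0.049 0.101] [0.647 0.085 0.198] [0.586 0.067 0.16 ]
stick [364 187  25  13 177] [ 0.541 -0.084  0.117] [ 0.573 -0.024  0.237] [ 0.553 -0.053  0.196]
stick [335 192   5  15  19] [0.526 0.038 0.101] [0.563 0.047 0.165] [0.546 0.043 0.135]
stick [315 205  16  12 155] [0.501 0.061 0.113] [0.531 0.098 0.178] [0.513 0.081 0.169]
```

View pics/c1.png

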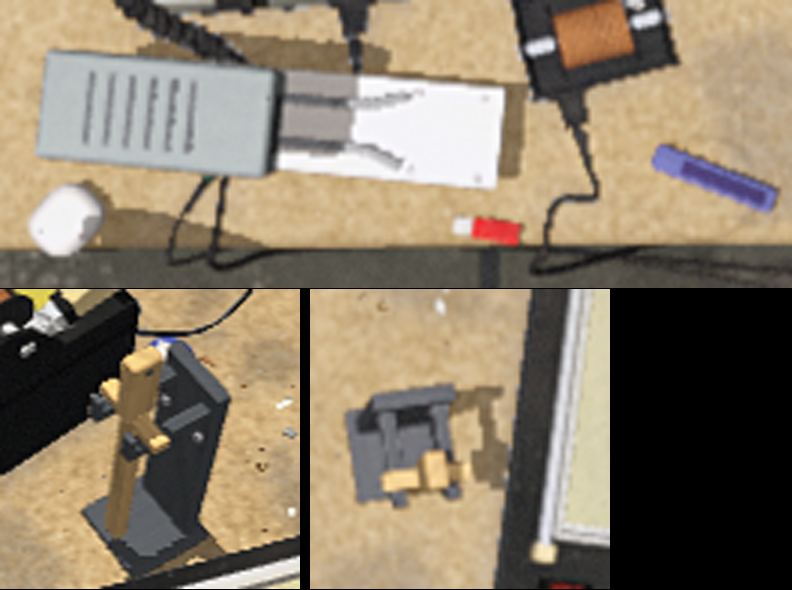

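The crop shows the bar's ends at about (655,157) and (775,198), with the rails running from the pack toward the flares at (410,97)/(400,165). The stick hangs with its crossbar roughly along world y. Next: stick and rack yaw, and where the walking stick stands.

Run:
```python
from h import *
A=[]
for n in("scene","top"):
    f=pickle.load(open(n+'.pkl','rb'));W=world(f);hsv=cv2.cvtColor(f['image'],cv2.COLOR_RGB2HSV);ok=f['depth']>0
    roi=ok&(W[...,0]>.5)&(W[...,0]<.65)&(W[...,1]>-.1)&(W[...,1]<.02)
    wood=roi&(hsv[...,0]>10)&(hsv[...,0]<28)&(hsv[...,1]>60)
    for nm,m in dict(top=wood&(W[...,2]>.222),handle=wood&(W[...,2]>.185)&(W[...,2]<.222),cross=wood&(W[...,2]>.162)&(W[...,2]<.18),shaft=wood&(W[...,2]>.03)&(W[...,2]<.15),
       rackup=roi&~wood&(hsv[...,1]<90)&(W[...,2]>.172)&(W[...,2]<.2),foot=roi&(W[...,2]>.005)&(W[...,2]<.012)).items():
        P=W[m]
        if len(P)>5: print(n,nm,len(P),P.min(0).round(3),P.max(0).round(3),P.mean(0).round(4),rect(P))
    m=ok&(W[...,0]<.42)&(W[...,0]>.1)&(W[...,1]>.05)&(W[...,1]<.35)&(W[...,2]>.15)
    P=W[m]
    for z in np.arange(.15,.6,.04):
        q=P[(P[:,2]>z)&(P[:,2]<z+.04)]
        if len(q)>3:print(n,'cane',round(z,2),len(q),q.min(0).round(3),q.max(0).round(3))
    R=cv2.Rodrigues(f['rvec'])[0];print('cam',-R.T@f['tvec'])
```

```text
scene top 106 [ 0.539 -0.062  0.222] [ 0.563 -0.046  0.233] [ 0.5504 -0.055   0.2296] (array([551.7, -54. ]), array([24. , 14.2]), 10.1)
scene handle 154 [ 0.539 -0.062  0.185] [ 0.564 -0.048  0.222] [ 0.5486 -0.058   0.2039] (array([550.6, -57.8]), array([11.9, 25.1]), 69.7)
scene cross 151 [ 0.536 -0.083  0.162] [ 0.566 -0.024  0.18 ] [ 0.551  -0.0598  0.1738] (array([553. , -54.1]), array([57.7, 29.8]), 81.2)
scene shaft 234 [ 0.546 -0.062  0.03 ] [ 0.599 -0.016  0.148] [ 0.5532 -0.0532  0.0847] (array([573.4, -41.5]), array([64.5, 20.4]), 30.4)
scene rackup 225 [ 0.532 -0.076  0.172] [ 0.613 -0.016  0.183] [ 0.5929 -0.0475  0.1784] (array([572.1, -47.7]), array([77.1, 56.7]), 7.2)
scene foot 538 [ 0.515 -0.086  0.005] [ 0.649 -0.006  0.012] [ 0.577  -0.0553  0.0083] (array([581.5, -47.4]), array([ 78.4, 135.1]), 88.3)
scene cane 0.15 307 [0.157 0.155 0.15 ] [0.42  0.349 0.19 ]
scene cane 0.19 116 [0.163 0.125 0.19 ] [0.22  0.179 0.23 ]
scene cane 0.23 489 [0.172 0.12  0.23 ] [0.236 0.17  0.27 ]
scene cane 0.27 573 [0.19  0.126 0.27 ] [0.252 0.164 0.31 ]
scene cane 0.31 545 [0.217
[... 812 characters left out ...]
[574.1, -34.3]), array([71.2, 10.5]), 36.7)
top rackup 127 [ 0.535 -0.074  0.172] [ 0.615 -0.017  0.186] [ 0.5982 -0.046   0.1796] (array([573.9, -49.3]), array([75.4, 54.6]), 8.1)
top foot 307 [ 0.501 -0.099  0.005] [0.649 0.019 0.012] [ 0.5728 -0.0358  0.0078] (array([575.3, -40.1]), array([118.2, 147.7]), 89.6)
top cane 0.15 95 [0.165 0.192 0.152] [0.42  0.349 0.188]
top cane 0.19 81 [0.164 0.171 0.19 ] [0.213 0.201 0.23 ]
top cane 0.23 178 [0.174 0.119 0.23 ] [0.218 0.188 0.27 ]
top cane 0.27 218 [0.191 0.127 0.27 ] [0.254 0.175 0.31 ]
top cane 0.31 286 [0.217 0.136 0.31 ] [0.285 0.184 0.35 ]
top cane 0.35 160 [0.245 0.146 0.35 ] [0.286 0.188 0.374]
cam [0.4698915  0.07090643 1.39565293]
```

```bash
cat >> h.py <<'E'
from scipy.spatial.transform import Rotation as Ro
def down(yaw_y,tilt=0):  # tool y at yaw_y deg, pointing down, then tilt deg about tool y
    a=np.radians(yaw_y);y=np.array([np.cos(a),np.sin(a),0]);z=np.array([0,0,-1.]);x=np.cross(y,z)
    return Ro.from_matrix(np.stack([x,y,z],1))*Ro.from_euler('y',tilt,degrees=True)
def to(p,R,p0=None,R0=None):
    if p0 is None:
        from bench import r
        o=r.get_obs();p0=o['tcp_pos'];R0=Ro.from_rotvec(o['orientation'])
    s=R0.inv().apply(np.array(p)-p0)*1000;w=(R0.inv()*R).as_rotvec()
    print('move',s.round(1),w.round(3),'dist',np.linalg.norm(s).round(),'rows',max(np.linalg.norm(s)/50,np.degrees(np.linalg.norm(w))/8.59).round(1))
O=np.array([.4372,.2336,0]);U=np.array([.1011,.9949,0]);V=np.array([-.9949,.1011,0])
def bay(x,y=0,z=0):return O+U*x/1e3+V*y/1e3+np.array([0,0,z/1e3])
E
python3 - <<'E'
from h import *
H=np.zeros((10,16))
for n in("scene","top"):
    f=pickle.load(open(n+'.pkl','rb'));P=world(f)[f['depth']>0]
    i=((P[:,0]-.2)/.05).astype(int);j=((P[:,1]+.1)/.05).astype(int)
    k=(P[:,0]>.2)&(P[:,1]>-.1)&(i<10)&(j<16);np.maximum.at(H,(i[k],j[k]),P[k,2])
print('y from -.1 step .05');
for a in range(10):print(round(.2+.05*a,2),(H[a]*1000).astype(int))
to([.45,.35,.36],down(10));to([.415,0.0,.12],down(-22),np.array([.45,.35,.36]),down(10))
E
```

```text
y from -.1 step .05
0.2 [  0   0   0   0 349 356   0   0   0 685 687 682 668 644 425   0]
0.25 [  0   0   0   0 367 374   0   0   0   0   0 655 652 638 497 352]
0.3 [  3   4   2   2  16  10   4   1   6   9  12  26  27 594 589   0]
0.35 [17 24 22 39 21 55 53  7  8 17 13 31 31  9  0  0]
0.4 [  8  21  24  39  43  59  65  66 185 185 186 183   8   7   0   0]
0.45 [ 11  10 179 180 181  57  63  67 185 184 185 185   9  10   0   0]
0.5 [237 233 181 181 181 130  56  57 229 225 218   7   9   9   0   0]
0.55 [237 232 139 183 134 137  59 205 305 296 278   9   8   7   0   0]
0.6 [185 186   8 207 133 123  59 215 303 306 294   8   9   8   0   0]
0.65 [  9   9   9 231  12  10  59 330 334 337 302  40   7   9   0   0]
move [-280.8 -178.5 -129.3] [-1.000e-03  1.000e-03  1.002e+00] dist 357.0 rows 7.1
move [-338.6  -95.2  240. ] [0.    0.    0.559] dist 426.0 rows 8.5
```

>>> step_arm --pt "-280 -178 -130 0 0 1.0 60" --pt "-280 -178 -130 0 0 1.0 60" --pt "-280 -178 -130 0 0 1.0 60" --pt "-280 -178 -130 0 0 1.0 60" --pt "-280 -178 -130 0 0 1.0 60" --pt "-280 -178 -130 0 0 1.0 60" --pt "-280 -178 -130 0 0 1.0 60" --pt "-280 -178 -130 0 0 1.0 60"

```text
clock: 0.9
tcp_pos: [0.4547, 0.3449, 0.3641]
orientation: [2.031, 2.393, 0.006]
contact_force: [0.7, 0.3, 0.9]
grip_width: 0.06
gripper_force: 0.0
```

Run:
```python
from h import *
from bench import r
print(r.get_obs()['joints'].round(3))
to([.45,.05,.30],down(-22))
```

```text
[-1.042  0.204  0.339  1.654 -0.068  1.291 -0.527]
move [-290.2  -52.8   63.8] [ 0.005 -0.001  0.547] dist 302.0 rows 6.0
```

>>> step_arm --pt "-290 -53 64 0 0 0.547 60" --pt "-290 -53 64 0 0 0.547 60" --pt "-290 -53 64 0 0 0.547 60" --pt "-290 -53 64 0 0 0.547 60" --pt "-290 -53 64 0 0 0.547 60" --pt "-290 -53 64 0 0 0.547 60" --pt "-290 -53 64 0 0 0.547 60" --pt "-290 -53 64 0 0 0.547 60"

```text
clock: 1.7
tcp_pos: [0.4478, 0.0555, 0.297]
orientation: [-2.594, -1.77, 0.001]
contact_force: [0.7, 1.6, 0.0]
grip_width: 0.0599
gripper_force: 0.0
```

Run:
```python
from h import *
from bench import r
print(r.get_obs()['joints'].round(3))
f=r.grab_frame('wrist');W=world(f);hsv=cv2.cvtColor(f['image'],cv2.COLOR_RGB2HSV)
m=(hsv[...,0]>112)&(hsv[...,0]<135)&(hsv[...,1]>90)&(f['depth']>0)
k,l,st,_=cv2.connectedComponentsWithStats(m.astype(np.uint8));i=1+np.argmax(st[1:,4]);P=W[l==i]
print(st[i],rect(P),np.percentile(P[:,2],[5,50,95]))
T=P[P[:,2]>.014];print(rect(T))
d=np.array([np.cos(np.radians(68)),np.sin(np.radians(68)),0])
p=np.array([.3985,-.0035,.06])+.005*d
to(p,down(-22))
cv2.imwrite('pics/w1.png',f['image'][:,:,::-1])
```

```text
[-0.817  0.013  0.572  2.009 -0.008  1.123 -0.615]
[293 169  13  63 722] (array([397.8,  -1.6]), array([98.5, 17.7]), 68.1) [0.01488906 0.01644974 0.01781294]
(array([397.7,  -1.9]), array([97.7, 17.7]), 68.1)
move [-69.4 -24.2 237.2] [-0.    -0.     0.013] dist 248.0 rows 5.0
```

View pics/w1.png

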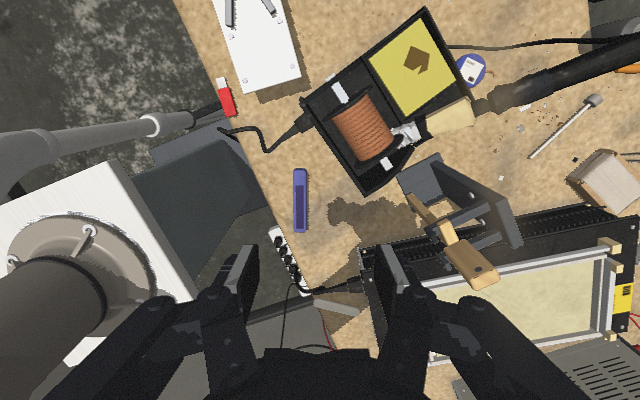

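The wrist view shows the bar at (300,200), aligned with the finger axis, and the stick at (460,250). I'll descend over the bar.

>>> step_arm --pt "-67 -25 150 0 0 0.013 50" --pt "-67 -25 150 0 0 0.013 50" --pt "-67 -25 150 0 0 0.013 50" --pt "-67 -25 150 0 0 0.013 50" --pt "-67 -25 237 0 0 0.013 50" --pt "-67 -25 237 0 0 0.013 50" --pt "-67 -25 237 0 0 0.013 50"

```text
clock: 2.45
tcp_pos: [0.3978, 0.0038, 0.0568]
orientation: [-2.6, -1.759, 0.014]
contact_force: [-0.5, 0.3, 0.4]
grip_width: 0.05
gripper_force: 0.0
```

Run:
```python
from h import *
from bench import r
print(r.get_obs()['joints'].round(3))
f=r.grab_frame('wrist');W=world(f);hsv=cv2.cvtColor(f['image'],cv2.COLOR_RGB2HSV)
m=(hsv[...,0]>112)&(hsv[...,0]<135)&(hsv[...,1]>90)&(f['depth']>0)
k,l,st,_=cv2.connectedComponentsWithStats(m.astype(np.uint8));i=1+np.argmax(st[1:,4]);P=W[l==i]
print(st[i],rect(P[P[:,2]>.013]))
to([.3997,.0028,.004],down(-22))
```

```text
[-0.595  0.363  0.505  2.352 -0.359  0.506 -0.18 ]
[ 305  155   31  131 3052] (array([3.987e+02, 3.000e-01]), array([93.2, 19.1]), 68.0)
move [-0.4  0.9 54.9] [-0.004  0.004  0.002] dist 55.0 rows 1.1
```

>>> step_arm --pt "0 1 30 0 0 0 50" --pt "0 1 52 0 0 0 50" --pt "0 1 54 0 0 0 50" --pt "0 1 54 0 0 0 35"

```text
clock: 2.9
tcp_pos: [0.4027, 0.0033, 0.0077]
orientation: [2.604, 1.758, 0.003]
contact_force: [-0.8, 0.3, 0.0]
grip_width: 0.0367
gripper_force: 0.0
```

Run:
```python
from bench import r
o=r.get_obs();print(o['joints'].round(3))
```

```text
[-0.479  0.474  0.378  2.361 -0.483  0.373 -0.068]
```

>>> step_arm --pt "-1 -3 3 0 0 0 35" --pt "-1 -3 3 0 0 0 15" --pt "-1 -3 3 0 0 0 15" --pt "-1 -3 3 0 0 0 15" --pt "-1 -3 3 0 0 0 15" --grip_force 40

```text
clock: 3.4
tcp_pos: [0.3988, 0.0031, 0.0044]
orientation: [-2.604, -1.757, -0.002]
contact_force: [-1.5, 1.1, 11.1]
grip_width: 0.0187
gripper_force: 39.1
```

Run:
```python
from h import *
to(bay(-14,0,215),down(-5.8))
```

```text
move [ 215.   -46.6 -210.3] [ 0.001 -0.001 -0.283] dist 304.0 rows 6.1
```

>>> step_arm --pt "0 0 -10 0 0 0 10" --pt "0 0 -50 0 0 0 10" --pt "0 0 -100 0 0 0 10" --pt "0 0 -150 0 0 0 10" --pt "0 0 -200 0 0 0 10" --pt "0 0 -210 0 0 0 10" --pt "0 0 -210 0 0 0 10"

```text
clock: 4.1
tcp_pos: [0.3993, 0.0033, 0.2153]
orientation: [-2.603, -1.757, -0.009]
contact_force: [-0.1, 0.1, -0.7]
grip_width: 0.019
gripper_force: 40.0
```

Run:
```python
from h import *
to(bay(-14,0,215),down(-5.8))
```

```text
move [214.3 -47.2   1.3] [ 0.003 -0.005 -0.282] dist 219.0 rows 4.4
```

>>> step_arm --pt "214 -47 1 0 0 -0.282 10" --pt "214 -47 1 0 0 -0.282 10" --pt "214 -47 1 0 0 -0.282 10" --pt "214 -47 1 0 0 -0.282 10" --pt "214 -47 1 0 0 -0.282 10" --pt "214 -47 1 0 0 -0.282 10" --pt "214 -47 1 0 0 -0.282 10"

```text
clock: 4.8
tcp_pos: [0.4341, 0.2171, 0.2106]
orientation: [2.332, 2.104, -0.007]
contact_force: [-0.1, -1.0, -1.3]
grip_width: 0.0189
gripper_force: 40.0
```

Run:
```python
from h import *
from bench import r
print(r.get_obs()['joints'].round(2))
for n in('wrist','top'):
    f=r.grab_frame(n);W=world(f);hsv=cv2.cvtColor(f['image'],cv2.COLOR_RGB2HSV)
    m=(hsv[...,0]>112)&(hsv[...,0]<135)&(hsv[...,1]>90)&(f['depth']>0)&(W[...,2]>.1)
    k,l,st,_=cv2.connectedComponentsWithStats(m.astype(np.uint8));i=1+np.argmax(st[1:,4]);P=W[l==i]
    print(n,st[i],rect(P),np.median(P,0)); c=(P.mean(0)-O); print('bay',c@U*1e3,c@V*1e3)
    q=(P-O)@U*1e3;print(q.min(),q.max())
    cv2.imwrite(f'pics/{n}2.png',f['image'][:,:,::-1])
to(bay(-14,0,70),down(-5.8))
```

```text
[-1.08  0.2   0.55  2.05 -0.13  0.93 -0.55]
wrist [ 296  175   41  170 4906] (array([433.6, 213.9]), array([94.8, 20. ]), 84.2) [0.43491017 0.23172212 0.22252118]
bay -6.837056594518832 1.3848322824837451
-67.3035012885581 27.48494163495061
top [ 614   98   26  125 1075] (array([ 578.1, -447.9]), array([ 43.6, 203.1]), 89.6) [ 0.59670411 -0.44016815  0.58186224]
bay -656.9195155413429 -219.57646539482553
-682.8607101912572 -633.4104865351406
move [  3.6   1.2 141.4] [-0.002  0.002 -0.004] dist 141.0 rows 2.8
```

View pics/wrist2.png

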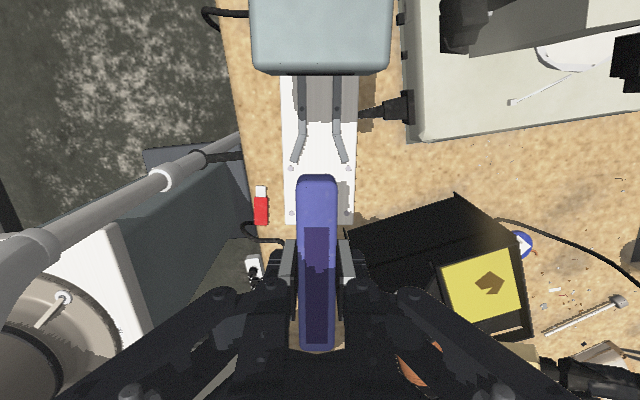

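The wrist view shows the bar in line with the channel at (316,260), with the flared rails at (298,150) and (345,150) ahead of it. I'll lower it.

>>> step_arm --pt "4 1.5 50 0 0 0 10" --pt "4 1.5 100 0 0 0 10" --pt "4 1.5 135 0 0 0 10" --pt "4 1.5 150 0 0 0 10" --pt "4 1.5 153 0 0 0 10" --pt "4 1.5 153 0 0 0 10"

```text
clock: 5.5
tcp_pos: [0.4371, 0.2214, 0.0595]
orientation: [2.334, 2.103, -0.001]
contact_force: [-0.2, 0.1, -0.2]
grip_width: 0.0188
gripper_force: 39.9
```

Run:
```python
from h import *
to(bay(-14,0,54.5),down(-5.8))
```

```text
move [-1.8 -1.1  5. ] [-0.     0.001 -0.003] dist 5.0 rows 0.1
```

>>> step_arm --pt "-1 -1 2 0 0 0 10" --pt "-1 -1 4 0 0 0 10" --pt "-1 -1 4 0 0 0 10"

```text
clock: 5.8
tcp_pos: [0.436, 0.2219, 0.0559]
orientation: [-2.332, -2.105, -0.002]
contact_force: [0.0, 0.2, -0.8]
grip_width: 0.019
gripper_force: 39.9
```

>>> step_arm --pt "0 0 1 0 0 0 10" --pt "0 0 1.5 0 0 0 10" --pt "0 0 1.5 0 0 0 10"

```text
clock: 6.1
tcp_pos: [0.436, 0.222, 0.0545]
orientation: [-2.331, -2.105, -0.001]
contact_force: [-2.2, -0.8, 7.4]
grip_width: 0.019
gripper_force: 41.0
```

>>> step_arm --pt "0 0 0.5 0 0 0 28" --pt "0 0 0 0 0 0 28" --pt "0 0 -1 0 0 0 28" --pt "0 0 -20 0 0 0 30" --pt "0 0 -60 0 0 0 50" --pt "0 0 -110 0 0 0 50" --pt "0 0 -160 0 0 0 50" --pt "0 0 -190 0 0 0 50"

```text
clock: 6.9
tcp_pos: [0.4369, 0.2219, 0.2474]
orientation: [2.333, 2.104, 0.007]
contact_force: [0.6, 0.4, 0.0]
grip_width: 0.0498
gripper_force: 0.0
```

Run:
```python
from h import *
from bench import r
f=r.grab_frame('wrist');W=world(f);hsv=cv2.cvtColor(f['image'],cv2.COLOR_RGB2HSV)
m=(hsv[...,0]>112)&(hsv[...,0]<135)&(hsv[...,1]>90)&(f['depth']>0)
k,l,st,_=cv2.connectedComponentsWithStats(m.astype(np.uint8));i=1+np.argmax(st[1:,4]);P=W[l==i]
print(st[i],rect(P),np.median(P,0)); c=rect(P)[0]/1e3-O[:2]; print('bay',c@U[:2]*1e3,c@V[:2]*1e3)
q=(P-O)@U*1e3;print(q.min(),q.max())
print(r.get_obs()['joints'].round(2))
S=np.array([.552,-.054,0])
to([.50,-.03,.33],down(-40));to(S+[0,0,.30],down(-82))
```

```text
[ 307  132   17   86 1329] (array([435.3, 216.4]), array([98.6, 18.5]), 84.5) [0.43591217 0.22091064 0.06642105]
bay -17.304369999999988 0.1513899999999583
-66.60685961070313 32.00018413700678
[-1.12  0.15  0.59  2.   -0.1   1.01 -0.58]
move [-244.7   87.4  -80.4] [ 0.004 -0.009  0.595] dist 272.0 rows 5.4
move [-263.4  141.4  -50.2] [ 1.000e-03 -1.100e-02  1.328e+00] dist 303.0 rows 8.9
```

>>> step_arm --pt "-263 141 -50 0 -0.01 1.328 50" --pt "-263 141 -50 0 -0.01 1.328 50" --pt "-263 141 -50 0 -0.01 1.328 50" --pt "-263 141 -50 0 -0.01 1.328 50" --pt "-263 141 -50 0 -0.01 1.328 50" --pt "-263 141 -50 0 -0.01 1.328 50" --pt "-263 141 -50 0 -0.01 1.328 50" --pt "-263 141 -50 0 -0.01 1.328 50"

```text
clock: 7.75
tcp_pos: [0.5494, -0.0571, 0.2939]
orientation: [3.109, 0.403, -0.009]
contact_force: [-0.2, 0.6, -0.3]
grip_width: 0.0502
gripper_force: 0.0
```

>>> step_arm --pt "0 0 0 0 0 0.147 50" --pt "0 0 0 0 0 0 50"

```text
clock: 7.95
tcp_pos: [0.549, -0.0543, 0.293]
orientation: [3.108, 0.411, -0.012]
contact_force: [0.6, -0.2, -1.4]
grip_width: 0.0497
gripper_force: 0.0
```

Run:
```python
from h import *
from bench import r
print(r.get_obs()['joints'].round(2))
f=r.grab_frame('wrist');W=world(f);hsv=cv2.cvtColor(f['image'],cv2.COLOR_RGB2HSV)
roi=(f['depth']>0)&(W[...,0]>.5)&(W[...,0]<.6)&(W[...,1]>-.1)&(W[...,1]<0)
m=roi&(hsv[...,0]>10)&(hsv[...,0]<28)&(hsv[...,1]>60)
for a,b in((.225,.24),(.17,.18)):
    P=W[m&(W[...,2]>a)&(W[...,2]<b)];print(len(P),rect(P),P.mean(0).round(4) if len(P) else 0)
to([.552,-.054,.185],down(-81.5))
```

```text
[-0.78  0.31  0.97  1.82 -0.27  1.16 -1.04]
584 (array([554.2, -53.6]), array([23.6, 14.2]), 7.9) [ 0.5552 -0.0532  0.2305]
662 (array([554.6, -53.5]), array([59.7, 23.3]), 86.8) [ 0.5548 -0.0528  0.1748]
move [ 3.800e+00 -1.000e-01  1.082e+02] [0.006 0.008 0.131] dist 108.0 rows 2.2
```

>>> step_arm --pt "4 -0.5 30 0.006 0.008 0.14 50" --pt "4 -0.5 50 0.006 0.008 0.14 50" --pt "4 -0.5 90 0.006 0.008 0.14 50" --pt "4 -0.5 111 0.006 0.008 0.14 50" --pt "4 -0.5 111 0.006 0.008 0.14 50"

```text
clock: 8.5
tcp_pos: [0.5501, -0.0532, 0.1799]
orientation: [-3.134, -0.2, 0.007]
contact_force: [0.7, 0.4, 0.5]
grip_width: 0.0503
gripper_force: 0.0
```

Run:
```python
from h import *
from bench import r
print(r.get_obs()['joints'].round(2))
to([.5533,-.0538,.181],down(-82))
```

```text
[-0.69  0.46  0.89  1.94 -0.44  0.95 -1.03]
move [ 3.1  1.  -1.1] [-0.001  0.005 -0.012] dist 3.0 rows 0.1
```

>>> step_arm --pt "3 1 -1 0 0.005 -0.012 30" --pt "3 1 -1 0 0.005 -0.012 8" --pt "3 1 -1 0 0.005 -0.012 8" --pt "3 1 -1 0 0.005 -0.012 8" --pt "3 1 -1 0 0.005 -0.012 8" --pt "3 1 -1 0 0.005 -0.012 8" --grip_force 80

```text
clock: 9.1
tcp_pos: [0.5567, -0.0543, 0.1854]
orientation: [-3.133, -0.221, -0.015]
contact_force: [-0.4, 0.2, 6.9]
grip_width: 0.0135
gripper_force: 78.0
```

Run:
```python
from h import *
from bench import r
o=r.get_obs();print(o['tcp_pos'],o['orientation'],o['joints'].round(2))
```

```text
[ 0.55674463 -0.0543264   0.18535683] [-3.13252291 -0.22075763 -0.01464248] [-0.69  0.46  0.89  1.93 -0.44  0.95 -1.02]
```

>>> step_arm --pt "0 0 -15 0 0 0 8" --pt "0 0 -50 0 0 0 8" --pt "0 0 -95 0 0 0 8" --pt "0 0 -140 0 0 0 8" --pt "0 0 -180 0 0 0 8" --pt "0 0 -190 0 0 0 8" --pt "0 0 -190 0 0 0 8"

```text
clock: 9.8
tcp_pos: [0.5549, -0.0547, 0.3758]
orientation: [-3.132, -0.221, -0.015]
contact_force: [0.5, 0.2, -2.1]
grip_width: 0.0135
gripper_force: 78.1
```

Run:
```python
from h import *
from bench import r
o=r.get_obs();print(o['joints'].round(2));p=o['tcp_pos'];R=Ro.from_rotvec(o['orientation'])
print(R.as_matrix().round(3).tolist())
f=r.grab_frame('scene');W=world(f);hsv=cv2.cvtColor(f['image'],cv2.COLOR_RGB2HSV)
roi=(f['depth']>0)&(abs(W[...,0]-p[0])<.05)&(abs(W[...,1]-p[1])<.06)&(W[...,2]>.18)
m=roi&(hsv[...,0]>10)&(hsv[...,0]<28)&(hsv[...,1]>60)
L=R.inv().apply(W[m]-p)*1e3
for z in range(-40,190,20):
    q=L[(L[:,2]>z)&(L[:,2]<z+20)]
    if len(q):print(z,len(q),q.min(0).round(1),q.max(0).round(1))
print(L[:,2].max())
cv2.imwrite('pics/s3.png',f['image'][:,:,::-1])
# approach pose: tilt 40, foot at bay x=-80
Rt=down(-5.8,40);z=Rt.as_matrix()[:,2];x=Rt.as_matrix()[:,0]
for nm,q in dict(a=bay(-95,0,130),b=bay(-95,0,56),c=bay(115,0,56)).items():
    print(nm,(q-.160*z).round(3));
q=bay(-110,0,210)-.16*z;print(q);to(q,Rt)
```

```text
[-0.85  0.25  1.04  1.7  -0.23  1.31 -1.2 ]
[[0.99, 0.14, 0.01], [0.14, -0.99, 0.003], [0.01, -0.001, -1.0]]
-40 85 [-16.7 -19.5 -39.9] [ -7.2   7.8 -20. ]
-20 90 [-16.9 -21.2 -19.9] [ 5.2 20.2 -0. ]
0 249 [-16.9 -29.9   0.2] [ 1.4 30.8 19.2]
20 82 [-10.8  -8.5  20.6] [ 1.4  8.2 39.9]
40 88 [-10.9  -6.9  40.6] [ 0.2  8.3 59.8]
60 82 [-11.   -8.5  60. ] [-0.5  8.1 79.9]
80 78 [-11.   -8.4  80.1] [-0.2  8.8 99.4]
100 73 [-11.   -8.2 100.4] [ -0.5   8.4 119.6]
120 67 [-11.5  -7.9 120.4] [ -1.    8.1 139.6]
140 59 [-11.4  -7.5 140.2] [ -2.3   7.8 158.2]
160 1 [ -9.6  -7.4 160.3] [ -9.6  -7.4 160.3]
160.34562967191175
a [0.417 0.037 0.253]
b [0.417 0.037 0.179]
c [0.438 0.246 0.179]
[0.41568576 0.02184148 0.33256711]
move [-126.6  -94.8   40.7] [ 0.465  0.584 -1.269] dist 163.0 rows 9.8
```

View pics/s3.png

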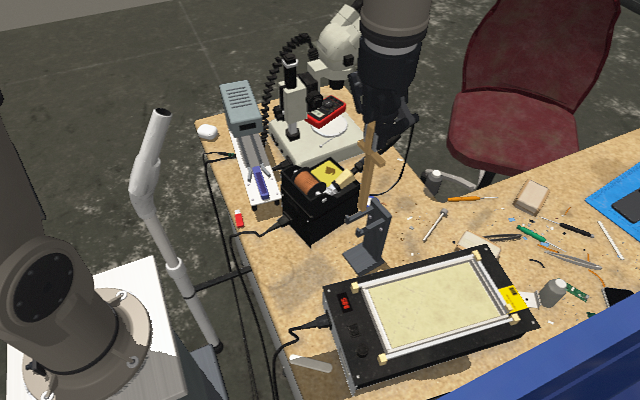

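The stick is held straight, with its foot about 160 mm below the TCP and an x offset of about -6 mm. The bar sits in the mouth at (262,185). I'll check where the station's edge is before lowering behind the bar.

Run:
```python
from h import *
from bench import r
for n in("scene","top"):
    f=pickle.load(open(n+'.pkl','rb'));P=world(f)[f['depth']>0]
    P=P[(P[:,0]>.4)&(P[:,0]<.6)&(P[:,1]>-.02)&(P[:,1]<.17)&(P[:,2]>.07)&(P[:,2]<.25)]
    for y in np.arange(-.02,.17,.02):
        q=P[(P[:,1]>y)&(P[:,1]<y+.02)]
        if len(q)>3:print(n,round(y,2),len(q),np.percentile(q[:,0],3).round(3),q[:,2].max().round(3))
Rt=down(-5.8,42);C=np.array([-.0007,0,.160])
def tcp(x,z,y=0):return bay(x,y,z)-Rt.apply(C)
for a in((-85,150),(-85,59),(110,59)):print(a,tcp(*a).round(3))
to(tcp(-85,190),Rt)
```

```text
scene -0.02 16 0.595 0.181
scene 0.02 566 0.481 0.177
scene 0.04 935 0.477 0.18
scene 0.06 692 0.471 0.181
scene 0.08 359 0.466 0.176
scene 0.1 491 0.461 0.181
scene 0.12 410 0.458 0.177
scene 0.14 173 0.535 0.167
scene 0.16 19 0.58 0.131
top -0.02 9 0.596 0.181
top 0.02 79 0.483 0.182
top 0.04 310 0.481 0.179
top 0.06 382 0.476 0.183
top 0.08 403 0.471 0.181
top 0.1 421 0.467 0.182
top 0.12 405 0.464 0.178
top 0.14 164 0.517 0.162
top 0.16 7 0.589 0.131
(-85, 150) [0.418 0.043 0.269]
(-85, 59) [0.418 0.043 0.178]
(110, 59) [0.438 0.237 0.178]
move [-121.7 -115.4   63.9] [ 0.488  0.613 -1.263] dist 179.0 rows 9.9
```

>>> step_arm --pt "-122 -115 64 0.488 0.613 -1.263 8" --pt "-122 -115 64 0.488 0.613 -1.263 8" --pt "-122 -115 64 0.488 0.613 -1.263 8" --pt "-122 -115 64 0.488 0.613 -1.263 8" --pt "-122 -115 64 0.488 0.613 -1.263 8" --pt "-122 -115 64 0.488 0.613 -1.263 8" --pt "-122 -115 64 0.488 0.613 -1.263 8" --pt "-122 -115 64 0.488 0.613 -1.263 8"

```text
clock: 10.65
tcp_pos: [0.416, 0.0425, 0.3075]
orientation: [-2.284, -1.436, -0.581]
contact_force: [-0.6, 0.6, -1.3]
grip_width: 0.0131
gripper_force: 78.6
```

```bash
cat >> h.py <<'E'
Rt=down(-5.8,42);C=np.array([-.0007,0,.160])
def tcp(x,z,y=0):return bay(x,y,z)-Rt.apply(C)
def stat():
    from bench import r
    o=r.get_obs();p=o['tcp_pos'];R=Ro.from_rotvec(o['orientation']);c=p+R.apply(C)-O
    print('corner bay',(c@U*1e3).round(1),(c@V*1e3).round(1),(c[2]*1e3).round(1),'joints',o['joints'].round(2),'F',o['contact_force'].round(1))
E
python3 - <<'E'
from h import *
stat();to(tcp(-85,190,4),Rt)
E
```

```text
corner bay -107.8 -12.3 172.3 joints [-1.11 -0.32  1.11  2.2  -0.32  0.96 -0.27] F [-0.6  0.6 -1.3]
move [ 0.9 -2.5 -1.4] [ 0.116  0.155 -0.313] dist 3.0 rows 2.5
```

>>> step_arm --pt "1 -2 -1 0.116 0.155 -0.313 8" --pt "1 -2 -1 0.116 0.155 -0.313 8" --pt "1 -2 -1 0.116 0.155 -0.313 8" --pt "1 -2 -1 0.116 0.155 -0.313 8"

```text
clock: 11.05
tcp_pos: [0.4147, 0.0461, 0.3099]
orientation: [-1.894, -1.715, -0.725]
contact_force: [-0.6, -0.5, -1.7]
grip_width: 0.0135
gripper_force: 78.6
```

Run:
```python
from h import *
stat();to(tcp(-85,190,4),Rt);to(tcp(-85,100,4),Rt)
```

```text
corner bay -82.4 3.8 190.4 joints [-1.34 -0.33  1.45  2.17 -0.47  1.07  0.25] F [-0.6 -0.5 -1.7]
move [-2.4 -0.6 -1.4] [-0.002  0.001  0.001] dist 3.0 rows 0.1
move [-62.6  -0.5  65.5] [-0.002  0.001  0.001] dist 91.0 rows 1.8
```

>>> step_arm --pt "-31 -0.5 33 0 0 0 8" --pt "-63 -0.5 65 0 0 0 8" --pt "-63 -0.5 65 0 0 0 8"

```text
clock: 11.35
tcp_pos: [0.3807, 0.0537, 0.2494]
orientation: [-1.939, -1.718, -0.727]
contact_force: [0.7, 0.2, -1.3]
grip_width: 0.0129
gripper_force: 78.5
```

Run:
```python
from h import *
from bench import r
stat();to(tcp(-85,61,4),Rt);to(tcp(-72,60,4),Rt)
f=r.grab_frame('scene');cv2.imwrite('pics/s4.png',cv2.resize(f['image'][60:330,130:430],(800,720))[:600,:,::-1])
o=r.get_obs();p=o['tcp_pos'];R=Ro.from_rotvec(o['orientation'])
W=world(f);hsv=cv2.cvtColor(f['image'],cv2.COLOR_RGB2HSV);L=R.inv().apply((W-p).reshape(-1,3)).reshape(W.shape)*1e3
m=(f['depth']>0)&(hsv[...,0]>10)&(hsv[...,0]<28)&(hsv[...,1]>60)&(abs(L[...,0])<30)&(abs(L[...,1])<30)&(L[...,2]<175)
L=L[m]
for z in range(0,190,20):
    q=L[(L[:,2]>z)&(L[:,2]<z+20)]
    if len(q):print(z,len(q),q.min(0).round(1),q.max(0).round(1))
```

```text
corner bay -81.5 33.8 127.2 joints [-1.32 -0.34  1.46  2.32 -0.48  0.91  0.31] F [ 0.7  0.2 -1.3]
move [-49.7  33.2  49. ] [ 0.026  0.028 -0.009] dist 77.0 rows 1.5
move [-40.4  32.9  58.2] [ 0.026  0.028 -0.009] dist 78.0 rows 1.6
```

View pics/s4.png

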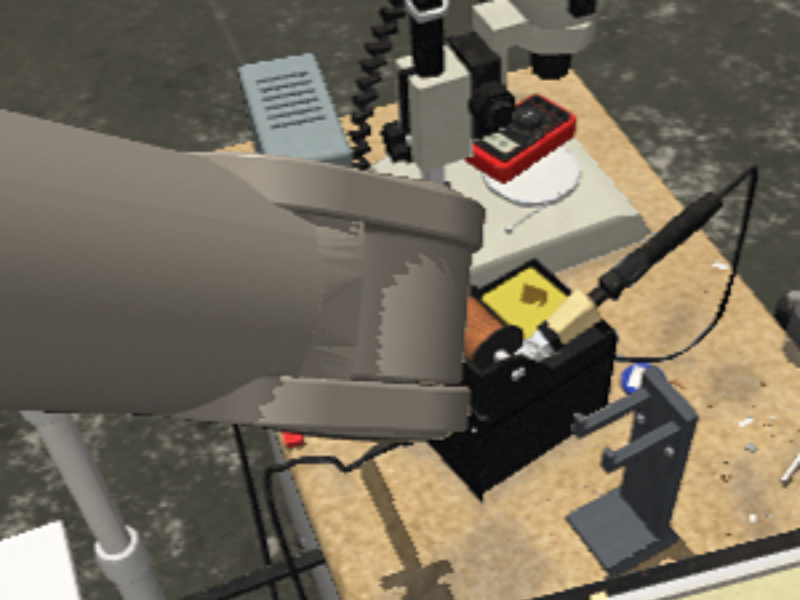

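The picture shows the upper arm at (300,300) swung far left, with j2 and j3 at their limits. This arm posture can't get the tilted stick down. I'll identify the kinematics from the logged poses so I can choose a better one.

```bash
cat > kin.py <<'E'
from h import *
from scipy.optimize import least_squares
D=[([-1.28412,.47780,.02238,1.55647,-.01152,1.10930,-.08308],[.2594,.62251,.23032],[-.61605,-3.08036,.0029]),
([-1.042,.204,.339,1.654,-.068,1.291,-.527],[.4547,.3449,.3641],[2.031,2.393,.006]),
([-.817,.013,.572,2.009,-.008,1.123,-.615],[.4478,.0555,.297],[-2.594,-1.77,.001]),
([-.595,.363,.505,2.352,-.359,.506,-.18],[.3978,.0038,.0568],[-2.6,-1.759,.014]),
([-.479,.474,.378,2.361,-.483,.373,-.068],[.4027,.0033,.0077],[2.604,1.758,.003]),
([-1.08,.2,.55,2.05,-.13,.93,-.55],[.4341,.2171,.2106],[2.332,2.104,-.007]),
([-.78,.31,.97,1.82,-.27,1.16,-1.04],[.549,-.0543,.293],[3.108,.411,-.012]),
([-.69,.46,.89,1.94,-.44,.95,-1.03],[.5501,-.0532,.1799],[-3.134,-.2,.007]),
([-.85,.25,1.04,1.7,-.23,1.31,-1.2],[.5549,-.0547,.3758],[-3.132,-.221,-.015]),
([-1.11,-.32,1.11,2.2,-.32,.96,-.27],[.416,.0425,.3075],[-2.284,-1.436,-.581]),
([-1.34,-.33,1.45,2.17,-.47,1.07,.25],[.4147,.0461,.3099],[-1.894,-1.715,-.725]),
([-1.32,-.34,1.46,2.32,-.48,.91,.31],[.3807,.0537,.2494],[-1.939,-1.718,-.727])]
LO=np.array([-2.96,-.34,-1.41,.24,-1.37,.17,-2.96]);HI=np.array([2.96,2.1,1.46,2.44,4.51,1.92,2.96])
ROT=lambda a,q:Ro.from_euler(a,q)
def fk(q,P,s,links=False):
    # P: yaw0,d1,L1,a1,L2,a2,a3,Ltool,yaw7
    R=ROT('z',P[0]+s[0]*q[0]);p=np.array([0,0,P[1]]);K=[p]
    R=R*ROT('y',q[1])*ROT('z',s[1]*q[2]);p=p+R.apply([P[3],0,P[2]]);K.append(p)
    R=R*ROT('y',q[3])*ROT('z',s[2]*q[4]);p=p+R.apply([P[5],0,P[4]]);K.append(p)
    R=R*ROT('y',q[5]);p=p+R.apply([P[6],0,0]);K.append(p)
    R=R*ROT('z',s[3]*q[6]+P[8]);p=p+R.apply([0,0,P[7]]);K.append(p)
    return (p,R,K) if links else (p,R)
def res(P,s):
    e=[]
    for q,p,w in D:
        a,R=fk(q,P,s);e+=list((a-p)*3);e+=list((Ro.from_rotvec(w).inv()*R).as_rotvec())
    return np.array(e)
E
python3 - <<'E'
from kin import *
import itertools
out=[]
for s in itertools.product([1,-1],repeat=4):
    for y0 in(0,1.57,3.1,-1.57):
        for y7 in(0,1.57,3.1,-1.57):
            a=least_squares(res,[y0,.3,.35,0,.35,0,0,.3,y7],args=(s,),max_nfev=25);out.append((a.cost,s,a.x))
out.sort(key=lambda t:t[0])
for o in out[:3]:print(o[0],o[1],o[2].round(4))
pickle.dump(out[0],open('kin.pkl','wb'))
print(abs(res(out[0][2],out[0][1]).reshape(-1,6)).max(1).round(3))
E
```

```text
0.011599649126420334 (-1, -1, -1, -1) [-0.0872  0.3013  0.5213 -0.0182  0.469  -0.0096 -0.0369  0.3318  1.4885]
0.011599649126420362 (-1, -1, -1, -1) [-0.0872  0.3013  0.5213 -0.0182  0.469  -0.0096 -0.0369  0.3318 -4.7947]
0.011599649126420404 (-1, -1, -1, -1) [-0.0872  0.3013  0.5213 -0.0182  0.469  -0.0096 -0.0369  0.3318  1.4885]
[0.029 0.03  0.052 0.024 0.012 0.04  0.03  0.037 0.02  0.041 0.055 0.06 ]
```

```bash
cat >> kin.py <<'E'
S=(-1,-1,-1,-1)
def fk2(q,P,links=False):return fk(np.array(q)+np.r_[0,P[9:14],0],P[:9],S,links)
def res2(P):
    e=[]
    for q,p,w in D:
        a,R=fk2(q,P);e+=list((a-p)*3);e+=list((Ro.from_rotvec(w).inv()*R).as_rotvec())
    return np.array(e)
E
python3 - <<'E'
from kin import *
P=pickle.load(open('kin.pkl','rb'))[2]
a=least_squares(lambda P:np.r_[res2(P),P[9:14]*.01,P[[3,5]]*.01],np.r_[P,np.zeros(5)]);P=a.x
print(P.round(3),abs(res2(P).reshape(-1,6)).max(1).round(4));pickle.dump(P,open('kin2.pkl','wb'))
# IK with restarts
rng=np.random.default_rng(0)
def ik(p,R,mid):
    def e(q):
        a,B=fk2(q,P);return np.r_[(a-p)*5,(R.inv()*B).as_rotvec(),.002*(q-mid)]
    best=[]
    for k in range(30):
        q0=rng.uniform(LO,HI);a=least_squares(e,q0,bounds=(LO+.03,HI-.03),max_nfev=60)
        if np.linalg.norm(a.fun[:6])<.02:best.append(a.x)
    return best
mid=(LO+HI)/2
for nm,args,t,y in(('start',(-85,62,4),42,-5.8),('start180',(-85,62,4),-42,174.2),('end',(115,60,0),42,-5.8),('end180',(115,60,0),-42,174.2)):
    Rr=down(y,t);c=C*([1,1,1] if t>0 else [-1,1,1]);p=bay(args[0],args[2],args[1])-Rr.apply(c)
    B=ik(p,Rr,mid);print(nm,p.round(3),len(B))
    u=[]
    for q in B:
        if not any(np.abs(q-v).max()<.25 for v in u):u.append(q)
    for q in u[:6]:print(q.round(2),'elbow',fk2(q,P,1)[2][1].round(2),'wrist',fk2(q,P,1)[2][2].round(2))
E
```

```text
[-0.028  0.297  0.523 -0.003  0.47   0.003 -0.028  0.323  1.477  0.002
  0.072 -0.015 -0.004  0.033] [0.029  0.0204 0.038  0.0258 0.0178 0.0297 0.0317 0.03   0.0212 0.0181
 0.0283 0.0331]Traceback (most recent call last):
  File "<stdin>", line 18, in <module>
  File "<stdin>", line 12, in ik
    return func(*args, **kwargs)
    raise ValueError("Initial guess is outside of provided bounds")
ValueError: Initial guess is outside of provided bounds
```

```bash
cat > ikx.py <<'E'
from kin import *
P=pickle.load(open('kin2.pkl','rb'));rng=np.random.default_rng(0);mid=(LO+HI)/2
def ik(p,R,n=25,q0=None,w=.002):
    def e(q):
        a,B=fk2(q,P);return np.r_[(a-p)*5,(R.inv()*B).as_rotvec(),w*(q-(mid if q0 is None else q0))]
    best=[]
    for k in range(n):
        a=least_squares(e,rng.uniform(LO+.05,HI-.05) if q0 is None else q0,bounds=(LO+.03,HI-.03),max_nfev=60)
        if np.linalg.norm(a.fun[:6])<.02 and not any(np.abs(a.x-v).max()<.25 for v in best):best.append(a.x)
    return best
E
python3 - <<'E'
from ikx import *
for nm,args,t,y in(('start',(-85,62,4),42,-5.8),('start180',(-85,62,4),-42,174.2),('end',(115,60,0),42,-5.8),('end180',(115,60,0),-42,174.2)):
    Rr=down(y,t);c=C*([1,1,1] if t>0 else [-1,1,1]);p=bay(args[0],args[2],args[1])-Rr.apply(c)
    B=ik(p,Rr);print(nm,p.round(3),len(B))
    for q in B[:6]:print(q.round(2),'elbow',fk2(q,P,1)[2][1].round(2),'wrist',fk2(q,P,1)[2][2].round(2))
E
```

```text
start [0.414 0.043 0.181] 4
[ 1.43  0.61 -1.38  2.28 -0.2   0.75  0.14] elbow [ 0.03 -0.3   0.73] wrist [ 0.37 -0.16  0.43]
[ 0.41  0.23 -0.12  2.26 -0.8   1.05  0.74] elbow [ 0.11 -0.05  0.81] wrist [ 0.37 -0.15  0.44]
[ 0.84  0.26 -0.6   2.26 -0.7   0.96  0.64] elbow [ 0.09 -0.1   0.8 ] wrist [ 0.37 -0.16  0.43]
[ 0.09  0.24  0.23  2.26 -0.85  1.11  0.8 ] elbow [ 0.12 -0.01  0.81] wrist [ 0.38 -0.15  0.44]
start180 [0.414 0.043 0.181] 6
[ 0.21  0.23  0.1   2.26 -0.83  1.08 -2.37] elbow [ 0.11 -0.03  0.81] wrist [ 0.38 -0.15  0.44]
[-0.33  0.31  0.72  2.25 -0.94  1.22 -2.25] elbow [0.15 0.05 0.8 ] wrist [ 0.38 -0.15  0.44]
[-0.53  0.4   0.98  2.25 -1.01  1.33 -2.18] elbow [0.18 0.1  0.78] wrist [ 0.38 -0.15  0.44]
[ 0.57  0.23 -0.29  2.26 -0.77  1.02 -2.43] elbow [ 0.1  -0.07  0.81] wrist [ 0.37 -0.15  0.44]
[ 1.06  0.31 -0.86  2.27 -0.62  0.91 -2.58] elbow [ 0.07 -0.14  0.79] wrist [ 0.37 -0.16  0.43]
[ 0.81  0.26 -0.57  2.26 -0.71  0.97 -2.49] elbow [ 0.09 -0.1   0.8 ] wrist [ 0.37 -0.16  0.43]
end [0.438 0.242 0.179] 4
[ 0.36  0.26 -0.62  2.29 -0.97  0.68  0.46] elbow [ 0.12 -0.05  0.8 ] wrist [0.39 0.04 0.43]
[ 0.86  0.48 -1.24  2.3  -0.57  0.46  0.11] elbow [ 0.15 -0.19  0.76] wrist [0.39 0.03 0.42]
[-0.05  0.23 -0.15  2.28 -1.07  0.78  0.54] elbow [0.12 0.   0.81] wrist [0.39 0.04 0.43]
[ 0.95  0.61 -1.38  2.31 -0.25  0.4  -0.18] elbow [ 0.17 -0.25  0.73] wrist [0.39 0.03 0.42]
end180 [0.438 0.242 0.179] 3
[ 0.94  0.62 -1.38  2.3  -0.22  0.4   2.93] elbow [ 0.17 -0.25  0.72] wrist [0.39 0.03 0.42]
[ 0.29  0.25 -0.54  2.29 -0.99  0.7  -2.66] elbow [ 0.12 -0.04  0.8 ] wrist [0.39 0.04 0.43]
[ 0.06  0.23 -0.28  2.28 -1.05  0.76 -2.62] elbow [ 0.12 -0.01  0.81] wrist [0.39 0.04 0.43]
```

```bash
cat > sim.py <<'E'
from ikx import *
def err(q,p,R):
    a,B=fk2(q,P);return np.r_[p-a,(R*B.inv()).as_rotvec()]
def jac(q):
    a,B=fk2(q,P);J=np.zeros((6,7))
    for i in range(7):
        d=np.array(q,float);d[i]+=1e-5;b,E=fk2(d,P);J[:,i]=np.r_[b-a,(E*B.inv()).as_rotvec()]/1e-5
    return J
def go(q,p,R,rows=60):
    # straight path at row speed limits, pinv with joint clamping
    q=np.array(q,float);a,B=fk2(q,P)
    w=(B.inv()*R).as_rotvec();n=int(np.ceil(max(np.linalg.norm(p-a)/.025,np.degrees(np.linalg.norm(w))/4.3,1)))
    for k in range(1,n+1):
        pk=a+(p-a)*k/n;Rk=B*Ro.from_rotvec(w*k/n)
        for _ in range(2):
            e=err(q,pk,Rk);J=jac(q);free=np.ones(7,bool)
            for _ in range(3):
                dq=np.zeros(7);Jf=J[:,free];dq[free]=Jf.T@np.linalg.solve(Jf@Jf.T+1e-5*np.eye(6),e)
                bad=((q+dq<LO)|(q+dq>HI))&free
                if not bad.any():break
                free&=~bad
            q=np.clip(q+dq,LO,HI)
    return q,np.linalg.norm(err(q,p,R))
E
python3 - <<'E'
from sim import *
q=np.array(D[0][0])
for k in range(1,len(D)):
    a=fk2(D[k][0],P)
    q1,e=go(D[k-1][0],*a);print(k,'pred',q1.round(2),'act',np.round(D[k][0],2))
E
```

```text
1 pred [-1.04  0.2   0.34  1.65 -0.07  1.29 -0.53] act [-1.04  0.2   0.34  1.65 -0.07  1.29 -0.53]
2 pred [-0.82  0.01  0.58  2.01 -0.01  1.12 -0.61] act [-0.82  0.01  0.57  2.01 -0.01  1.12 -0.62]
3 pred [-0.59  0.36  0.5   2.35 -0.36  0.51 -0.18] act [-0.6   0.36  0.5   2.35 -0.36  0.51 -0.18]
4 pred [-0.49  0.48  0.39  2.36 -0.5   0.38 -0.06] act [-0.48  0.47  0.38  2.36 -0.48  0.37 -0.07]
5 pred [-1.01  0.19  0.47  2.05 -0.11  0.93 -0.57] act [-1.08  0.2   0.55  2.05 -0.13  0.93 -0.55]
6 pred [-0.74  0.29  0.91  1.82 -0.24  1.15 -1.07] act [-0.78  0.31  0.97  1.82 -0.27  1.16 -1.04]
7 pred [-0.69  0.46  0.9   1.94 -0.44  0.95 -1.03] act [-0.69  0.46  0.89  1.94 -0.44  0.95 -1.03]
8 pred [-0.84  0.24  1.02  1.7  -0.22  1.31 -1.21] act [-0.85  0.25  1.04  1.7  -0.23  1.31 -1.2 ]
9 pred [-1.11 -0.32  1.11  2.2  -0.32  0.96 -0.27] act [-1.11 -0.32  1.11  2.2  -0.32  0.96 -0.27]
10 pred [-1.34 -0.34  1.45  2.17 -0.46  1.07  0.24] act [-1.34 -0.33  1.45  2.17 -0.47  1.07  0.25]
11 pred [-1.31 -0.33  1.46  2.32 -0.49  0.91  0.31] act [-1.32 -0.34  1.46  2.32 -0.48  0.91  0.31]
```

```bash
cat > search.py <<'E'
from sim import *
import sys,time
from bench import r
q0=r.get_obs()['joints']
rng=np.random.default_rng(int(sys.argv[1]));t0=time.time();best=(9,)
A=tcp(-85,190,4);
def tail(q):
    out=[];w=0
    for x,z,y in((-85,190,4),(-85,61,4),(0,60,4),(25,60,0),(115,60,0)):
        q,e=go(q,tcp(x,z,y),Rt);w=max(w,e);m=min((q-LO).min(),(HI-q).min());out.append(q)
        if e>.02:return 1+e,out
        w=max(w,.12-m)
    return w,out
while time.time()-t0<240:
    n=rng.integers(1,4);q=q0.copy();W=[];ok=1
    q,e=go(q,A+[0,0,.12],Rt)
    for _ in range(n):
        az=rng.uniform(-.45,.75);rad=rng.uniform(.45,.75);p=np.array([rad*np.cos(az),rad*np.sin(az),rng.uniform(.5,.7)])
        y=rng.uniform(-100,60);t=rng.choice([0,0,20,42]);q,e=go(q,p,down(y,t));W.append((p.round(3).tolist(),round(y),int(t)))
        if e>.03:ok=0;break
    if not ok:continue
    c,o=tail(q)
    if c<best[0]:best=(c,W,q.round(2),[x.round(2) for x in o]);print(best[0],W,flush=True)
print(best)
pickle.dump(best,open(f's{sys.argv[1]}.pkl','wb'))
E
for i in 1 2 3 4;do timeout 400 python3 search.py $i > o$i.txt 2>&1 & done; wait; for i in 1 2 3 4;do tail -n 14 o$i.txt;done
```

```text
5.067473061158753e-06 [([0.38, 0.314, 0.69], -50, 20), ([0.697, 0.04, 0.582], -12, 0)]
3.302132958589863e-06 [([0.481, 0.233, 0.597], 57, 20)]
1.0380513019957786e-06 [([0.531, 0.356, 0.662], -45, 42), ([0.732, -0.159, 0.549], -59, 20)]
9.96215299532708e-07 [([0.495, 0.141, 0.639], -79, 20), ([0.426, 0.149, 0.602], 16, 20), ([0.593, 0.294, 0.677], 21, 42)]
7.973901115881888e-07 [([0.485, -0.017, 0.547], -91, 0), ([0.558, -0.094, 0.549], 4, 42)]
(np.float64(7.973901115881888e-07), [([0.485, -0.017, 0.547], -91, 0), ([0.558, -0.094, 0.549], 4, 42)], array([ 0.59,  0.31, -0.22,  1.27, -0.61,  1.9 ,  0.32]), [array([ 0.54,  0.02, -0.24,  2.14, -0.71,  1.29,  0.51]), array([ 0.53,  0.23, -0.25,  2.26, -0.77,  1.02,  0.72]), array([ 0.41,  0.22, -0.35,  2.3 , -0.88,  0.9 ,  0.63]), array([ 0.37,  0.22, -0.37,  2.3 , -0.91,  0.86,  0.59]), array([ 0.23,  0.24, -0.47,  2.28, -1.01,  0.72,  0.49])])
this script no longer has the robot
Exception ignored in: <_io.TextIOWrapper mode='rw' encoding='UTF-8'>
Traceback (most recent call last):
BrokenPipeError: [Errno 32] Broken pipe
7.703569756226167
[... 1854 characters left out ...]
6, 0.406, 0.563], -59, 0), ([0.555, -0.142, 0.596], 8, 0), ([0.642, -0.239, 0.572], -15, 42)]
6.320524693195385e-07 [([0.492, -0.022, 0.527], -2, 20), ([0.445, 0.24, 0.684], 21, 20), ([0.435, 0.382, 0.55], 18, 42)]
(np.float64(6.320524693195385e-07), [([0.492, -0.022, 0.527], -2, 20), ([0.445, 0.24, 0.684], 21, 20), ([0.435, 0.382, 0.55], 18, 42)], array([-0.13,  0.07, -0.33,  1.57, -0.71,  1.47, -0.09]), [array([ 0.25,  0.02,  0.06,  2.14, -0.71,  1.3 ,  0.51]), array([ 0.26,  0.23,  0.05,  2.26, -0.82,  1.07,  0.77]), array([ 0.13,  0.21, -0.04,  2.3 , -0.93,  0.95,  0.67]), array([ 0.1 ,  0.21, -0.07,  2.29, -0.96,  0.91,  0.64]), array([-0.04,  0.23, -0.17,  2.28, -1.07,  0.78,  0.54])])
```

Run:
```python
from sim import *
from bench import r
q0=r.get_obs()['joints'];A=tcp(-85,190,4)
for W in ([([0.502,-0.111,0.672],-80,0)],[([0.681,-0.114,0.616],-85,0),([0.592,0.041,0.532],18,0)],[([0.49,0.0,0.55],-60,0),([0.558,-0.094,0.549],4,42)]):
    q=q0;print('---',W)
    for p,y,t in [((A+[0,0,.12]).tolist(),-5.8,42)]+W+[(tcp(-85,190,4),-5.8,42),(tcp(-85,61,4),-5.8,42),(tcp(115,60,0),-5.8,42)]:
        a,B=fk2(q,P);Rg=down(y,t);w=(B.inv()*Rg).as_rotvec();mx=0
        for k in range(1,9):
            qn,e=go(q,a+(np.array(p)-a)*k/8,B*Ro.from_rotvec(w*k/8));mx=max(mx,abs(qn-q).max());q=qn
        print(q.round(2),'max/8th',mx.round(2),'err',e.round(4),'elb',fk2(q,P,1)[2][1].round(2))
to(A+[0,0,.12],Rt);to([.502,-.111,.64],down(-80),A+[0,0,.12],Rt)
```

```text
--- [([0.502, -0.111, 0.672], -80, 0)]
[-1.06 -0.33  1.11  1.98 -0.43  1.32  0.04] max/8th 0.08 err 0.0 elb [-0.09 -0.15  0.79]
[ 0.63  0.09 -0.56  1.11  0.04  1.91 -1.32] max/8th 1.4 err 0.0201 elb [ 0.03 -0.03  0.82]
[ 0.66  0.02 -0.36  2.14 -0.71  1.29  0.51] max/8th 0.24 err 0.0 elb [ 0.01 -0.01  0.82]
[ 0.64  0.24 -0.37  2.26 -0.75  1.    0.69] max/8th 0.04 err 0.0 elb [ 0.1  -0.08  0.8 ]
[ 0.33  0.26 -0.59  2.29 -0.98  0.69  0.47] max/8th 0.04 err 0.0 elb [ 0.12 -0.05  0.8 ]
--- [([0.681, -0.114, 0.616], -85, 0), ([0.592, 0.041, 0.532], 18, 0)]
[-1.06 -0.33  1.11  1.98 -0.43  1.32  0.04] max/8th 0.08 err 0.0 elb [-0.09 -0.15  0.79]
[-0.06  0.46  0.33  0.76 -0.18  1.92 -1.31] max/8th 0.86 err 0.0101 elb [0.23 0.01 0.77]
[-0.17  0.19  0.02  1.29 -0.01  1.64  0.17] max/8th 0.19 err 0.0 elb [0.1  0.01 0.81]
[ 0.09  0.02  0.22  2.14 -0.72  1.3   0.52] max/8th 0.11 err 0.0 elb [ 0.01 -0.    0.82]
[ 0.11  0.24  0.21  2.26 -0.85  1.1   0.79] max/8th 0.04 err 0.0 elb [ 0.12 -0.02  0.81]
[-0.18  0.23 -0.01  2.28 -1.1   0.81  0.56] max/8th 0.04 err 0.0 elb [0.11 0.02 0.81]
--- [([0.49, 0.0, 0.55], -60, 0), ([0.558, -0.094, 0.549], 4, 42)]
[-1.06 -0.33  1.11  1.98 -0.43  1.32  0.04] max/8th 0.08 err 0.0 elb [-0.09 -0.15  0.79]
[-0.76 -0.01  0.65  1.47  0.01  1.66 -1.15] max/8th 0.17 err 0.0 elb [-0.01 -0.    0.82]
[ 0.57  0.31 -0.2   1.27 -0.61  1.9   0.33] max/8th 0.65 err 0.0 elb [ 0.13 -0.09  0.8 ]
[ 0.53  0.02 -0.23  2.14 -0.71  1.29  0.51] max/8th 0.13 err 0.0 elb [ 0.01 -0.01  0.82]
[ 0.52  0.23 -0.24  2.26 -0.78  1.02  0.72] max/8th 0.03 err 0.0 elb [ 0.1  -0.06  0.81]
[ 0.22  0.24 -0.45  2.28 -1.01  0.72  0.49] max/8th 0.04 err 0.0 elb [ 0.12 -0.03  0.8 ]
move [ 111.4   35.7 -139.8] [ 0.028  0.027 -0.008] dist 182.0 rows 3.6
move [  33.4  103.3 -253.4] [-0.473 -0.626  1.233] dist 276.0 rows 9.7
```

>>> step_arm --pt "111 36 -140 0.028 0.027 -0.008 8" --pt "111 36 -140 0.028 0.027 -0.008 8" --pt "111 36 -140 0.028 0.027 -0.008 8" --pt "111 36 -140 0.028 0.027 -0.008 8" --pt "111 36 -140 0.028 0.027 -0.008 8"

```text
clock: 11.9
tcp_pos: [0.4192, 0.0417, 0.4364]
orientation: [-1.897, -1.718, -0.741]
contact_force: [-0.6, -0.2, -2.0]
grip_width: 0.0129
gripper_force: 78.9
```

Run:
```python
from h import *
stat();to([.66,-.10,.58],down(-80))
```

```text
corner bay -86.1 -3.1 317.1 joints [-0.98 -0.29  1.06  1.98 -0.5   1.31  0.11] F [-0.6 -0.2 -2. ]
move [   8.1  255.8 -182.2] [-0.464 -0.635  1.235] dist 314.0 rows 9.8
```

>>> step_arm --pt "8 256 -182 -0.464 -0.635 1.235 8" --pt "8 256 -182 -0.464 -0.635 1.235 8" --pt "8 256 -182 -0.464 -0.635 1.235 8" --pt "8 256 -182 -0.464 -0.635 1.235 8" --pt "8 256 -182 -0.464 -0.635 1.235 8" --pt "8 256 -182 -0.464 -0.635 1.235 8" --pt "8 256 -182 -0.464 -0.635 1.235 8" --pt "8 256 -182 -0.464 -0.635 1.235 8"

```text
clock: 12.7
tcp_pos: [0.6603, -0.0997, 0.5723]
orientation: [-2.985, -0.605, -0.151]
contact_force: [-0.7, -0.4, -1.7]
grip_width: 0.0132
gripper_force: 78.9
```

>>> step_arm --pt "0 0 0 0 0 0 8"

```text
clock: 12.8
tcp_pos: [0.6608, -0.0952, 0.5716]
orientation: [-2.979, -0.621, -0.151]
contact_force: [0.4, 0.7, -1.5]
grip_width: 0.0132
gripper_force: 78.8
```

```bash
cat > pred.py <<'E'
from sim import *
from bench import r
def show(W,q=None):
    q=r.get_obs()['joints'] if q is None else q;print(q.round(2))
    for p,y,t in W:
        q,e=go(q,np.array(p),down(y,t));print(q.round(2),'err',e.round(4))
TAIL=[(tcp(-85,190,4),-5.8,42),(tcp(-85,61,4),-5.8,42),(tcp(115,60,0),-5.8,42)]
E
python3 - <<'E'
from pred import *
show([([.59,.04,.53],18,0)]+TAIL);show(TAIL)
to([.66,-.10,.58],down(-80));to([.59,.04,.53],down(18))
E
```

```text
[-0.54  0.58  1.33  1.07 -0.73  1.86 -0.64]
[-0.95  0.36  1.15  1.3  -0.34  1.69  0.44] err 0.0
[-0.91  0.1   1.28  2.14 -0.78  1.37  0.59] err 0.0001
[-0.6   0.46  1.08  2.25 -1.04  1.39  1.  ] err 0.0
[-1.04  0.4   1.    2.28 -1.29  1.13  0.7 ] err 0.0
[-0.54  0.58  1.33  1.07 -0.73  1.86 -0.64]
[-0.95  0.12  1.34  2.14 -0.79  1.39  0.61] err 0.0
[-0.61  0.47  1.1   2.25 -1.05  1.4   1.  ] err 0.0
[-1.06  0.42  1.02  2.27 -1.3   1.15  0.7 ] err 0.0
move [-1.6  3.4 -9. ] [-0.086 -0.108  0.236] dist 10.0 rows 1.8
move [ -16.3 -148.9   51. ] [ 0.027 -0.148 -1.471] dist 158.0 rows 9.9
```

```bash
timeout 200 python3 - <<'E'
from sim import *
from bench import r
q0=r.get_obs()['joints'];rng=np.random.default_rng(3);best=-9
import time;t0=time.time()
def mg(q):return min((q-LO).min(),(HI-q).min())
while time.time()-t0<90:
    W=[]
    q=q0;m=9;bad=0
    for _ in range(rng.integers(1,3)):
        az=rng.uniform(-.4,.5);rad=rng.uniform(.5,.75);p=np.array([rad*np.cos(az),rad*np.sin(az),rng.uniform(.42,.6)]).round(2);y=int(rng.uniform(-100,30));t=int(rng.choice([0,42]))
        q1,e=go(q,p,down(y,t));bad=max(bad,e,0 if abs(q1-q).max()<1.5 else 1);q=q1;W.append((p.tolist(),y,t))
    if bad>.01:continue
    for x,z,yy in((-85,190,4),(-85,61,4),(115,60,0)):
        q,e=go(q,tcp(x,z,yy),Rt);m=min(m,mg(q));bad=max(bad,e)
    m-=.05*len(W)
    if bad<.003 and m>best:best=m;print(round(m,3),W,q.round(2))
E
```

```text
-0.014 [([0.69, -0.13, 0.52], -87, 0), ([0.62, -0.01, 0.45], -4, 0)] [-1.03  0.4   0.98  2.28 -1.28  1.12  0.69]
0.028 [([0.63, -0.03, 0.5], -23, 0)] [-1.04  0.41  1.01  2.28 -1.29  1.14  0.7 ]
0.112 [([0.71, 0.03, 0.59], -7, 0)] [-0.76  0.29  0.65  2.28 -1.21  0.97  0.64]
```

Run:
```python
from pred import *
to([.71,.03,.59],down(-7))
```

```text
move [ 96.2 -95.8  -0.3] [-0.006 -0.144 -1.036] dist 136.0 rows 7.0
```

>>> step_arm --pt "96 -96 0 -0.006 -0.144 -1.036 8" --pt "96 -96 0 -0.006 -0.144 -1.036 8" --pt "96 -96 0 -0.006 -0.144 -1.036 8" --pt "96 -96 0 -0.006 -0.144 -1.036 8" --pt "96 -96 0 -0.006 -0.144 -1.036 8" --pt "96 -96 0 -0.006 -0.144 -1.036 8" --pt "96 -96 0 -0.006 -0.144 -1.036 8" --pt "96 -96 0 -0.006 -0.144 -1.036 8"

```text
clock: 13.6
tcp_pos: [0.7069, 0.0282, 0.5921]
orientation: [-2.347, -2.084, -0.01]
contact_force: [-0.1, -0.3, -2.1]
grip_width: 0.0128
gripper_force: 78.9
```

Run:
```python
from pred import *
show(TAIL)
to(tcp(-85,220,4),Rt)
```

```text
[-0.44  0.55  0.72  0.78 -0.38  1.91 -0.04]
[-0.48  0.04  0.8   2.14 -0.73  1.32  0.54] err 0.0
[-0.37  0.33  0.77  2.25 -0.96  1.24  0.9 ] err 0.0
[-0.72  0.28  0.59  2.28 -1.2   0.96  0.63] err 0.0
move [ -21.2 -293.3  251.9] [ 0.009  0.726 -0.016] dist 387.0 rows 7.7
```

>>> step_arm --pt "-21 -293 252 0.009 0.726 -0.016 8" --pt "-21 -293 252 0.009 0.726 -0.016 8" --pt "-21 -293 252 0.009 0.726 -0.016 8" --pt "-21 -293 252 0.009 0.726 -0.016 8" --pt "-21 -293 252 0.009 0.726 -0.016 8" --pt "-21 -293 252 0.009 0.726 -0.016 8" --pt "-21 -293 252 0.009 0.726 -0.016 8" --pt "-21 -293 252 0.009 0.726 -0.016 8"

```text
clock: 14.4
tcp_pos: [0.4124, 0.0435, 0.3377]
orientation: [-1.906, -1.704, -0.729]
contact_force: [0.1, 0.1, -0.2]
grip_width: 0.0135
gripper_force: 78.9
```

>>> step_arm --pt "0 0 0 0 0 0 8" --pt "0 0 0 0 0 0 8"

```text
clock: 14.6
tcp_pos: [0.4136, 0.0439, 0.3389]
orientation: [-1.904, -1.704, -0.729]
contact_force: [0.6, 0.3, 0.2]
grip_width: 0.0132
gripper_force: 78.9
```

Run:
```python
from h import *
from bench import r
stat();to(tcp(-85,61,4),Rt);to(tcp(-85,100,4),Rt)
f=r.grab_frame('scene')
o=r.get_obs();p=o['tcp_pos'];R=Ro.from_rotvec(o['orientation'])
W=world(f);hsv=cv2.cvtColor(f['image'],cv2.COLOR_RGB2HSV);L=R.inv().apply((W-p).reshape(-1,3)).reshape(W.shape)*1e3
m=(f['depth']>0)&(hsv[...,0]>10)&(hsv[...,0]<28)&(hsv[...,1]>60)&(abs(L[...,0])<30)&(abs(L[...,1])<30)&(L[...,2]<175)
L=L[m]
for z in range(20,190,20):
    q=L[(L[:,2]>z)&(L[:,2]<z+20)]
    if len(q):print(z,len(q),q.min(0).round(1),q.max(0).round(1))
```

```text
corner bay -84.6 3.6 219.5 joints [-0.36  0.01  0.65  2.12 -0.76  1.28  0.5 ] F [0.6 0.3 0.2]
move [-106.4    0.6  117.6] [ 0.004  0.    -0.008] dist 159.0 rows 3.2
move [-80.3   0.5  88.6] [ 0.004  0.    -0.008] dist 120.0 rows 2.4
120 2 [ -9.2 -11.8 132.3] [ -6.7 -10.7 135.8]
140 1 [ -8.3 -11.8 141.5] [ -8.3 -11.8 141.5]
```

>>> step_arm --pt "-27 0.5 30 0 0 0 8" --pt "-53 0.5 59 0 0 0 8" --pt "-80 0.5 89 0.004 0 -0.008 8" --pt "-100 0.5 111 0.004 0 -0.008 8" --pt "-105 0.5 116 0.004 0 -0.008 8" --pt "-105 0.5 116 0.004 0 -0.008 8"

```text
clock: 15.25
tcp_pos: [0.4166, 0.0425, 0.1826]
orientation: [-1.895, -1.719, -0.725]
contact_force: [-0.6, 0.6, -0.1]
grip_width: 0.0132
gripper_force: 78.9
```

Run:
```python
from h import *
from bench import r
stat();to(tcp(-5,60,4),Rt);to(tcp(100,60,0),Rt)
fs=[r.grab_frame(n)['image'] for n in('top','wrist')]
a=cv2.resize(fs[0][190:280,200:360],(400,225),interpolation=2);b=cv2.resize(fs[1],(480,300))
d=np.zeros((530,480,3),np.uint8);d[:225,:400]=a;d[230:]=b
cv2.imwrite('pics/c5.png',d[:,:,::-1])
```

```text
corner bay -86.1 1.3 62.9 joints [-0.26  0.32  0.63  2.26 -1.01  1.15  0.97] F [-0.6  0.6 -0.1]
move [58.  -2.5 56.2] [-0.001  0.004  0.004] dist 81.0 rows 1.6
move [136.3   1.8 126.1] [-0.001  0.004  0.004] dist 186.0 rows 3.7
```

View pics/c5.png

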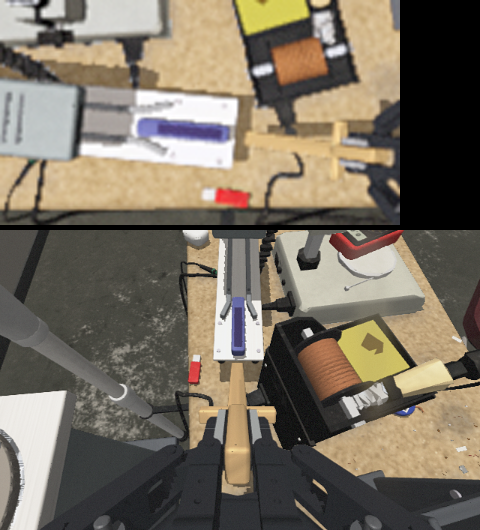

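The top crop shows the stick foot at (247,138), just behind the bar's rear end at (228,133) and in line with it. I'll push.

>>> step_arm --pt "8 -1.5 9 0 0 0 8" --pt "17 -2 18 0 0 0 8" --pt "26 -2.5 26 0 0 0 8" --pt "34 -2.5 34 0 0 0 8" --pt "42 -2.5 41 0 0 0 8" --pt "50 -2.5 49 0 0 0 8" --pt "58 -2.5 56 0 0 0 8" --pt "58 -2.5 56 0 0 0 8"

```text
clock: 16.15
tcp_pos: [0.4203, 0.1251, 0.1798]
orientation: [-1.89, -1.721, -0.725]
contact_force: [0.4, -0.5, -0.6]
grip_width: 0.0133
gripper_force: 78.9
```

Run:
```python
from h import *
from bench import r
stat();to(tcp(25,60,0),Rt);to(tcp(85,60,0),Rt)
f=r.grab_frame('wrist');W=world(f);hsv=cv2.cvtColor(f['image'],cv2.COLOR_RGB2HSV)
m=(hsv[...,0]>112)&(hsv[...,0]<135)&(hsv[...,1]>90)&(f['depth']>0)
k,l,st,_=cv2.connectedComponentsWithStats(m.astype(np.uint8));i=1+np.argmax(st[1:,4]);X=W[l==i]
q=(X-O)@U*1e3;y=(X-O)@V*1e3;print('bar',np.percentile(q,[1,99]),np.median(y),rect(X))
```

```text
corner bay -3.4 6.3 60.2 joints [-0.41  0.28  0.56  2.31 -1.12  1.03  0.88] F [ 0.4 -0.5 -0.6]
move [20.6  6.1 19. ] [-0.003  0.002  0.006] dist 29.0 rows 0.6
move [65.3  6.5 59.1] [-0.003  0.002  0.006] dist 88.0 rows 1.8
bar [-1.98301217 94.26635986] 1.5426915406090673 (array([440.9, 280.3]), array([98.2, 19. ]), 81.7)
```

>>> step_arm --pt "4 3 4 0 0 0 8" --pt "9 6 8 0 0 0.006 8" --pt "20 6.2 19 0 0 0.006 8" --pt "29 6.4 27 0 0 0.006 8" --pt "38 6.5 35 0 0 0.006 8" --pt "47 6.5 43 0 0 0.006 8" --pt "56 6.5 51 0 0 0.006 8" --pt "65 6.5 59 0 0 0.006 8"

```text
clock: 17.0
tcp_pos: [0.4355, 0.2113, 0.1791]
orientation: [-1.897, -1.713, -0.724]
contact_force: [0.1, -0.5, -0.8]
grip_width: 0.0132
gripper_force: 79.1
```

Run:
```python
from h import *
from bench import r
stat();to(tcp(100,60,0),Rt);to(tcp(115,60,0),Rt)
f=r.grab_frame('wrist')
cv2.imwrite('pics/w6.png',f['image'][:,:,::-1])
```

```text
corner bay 83.9 -0.4 59.4 joints [-0.55  0.28  0.48  2.3  -1.23  0.91  0.77] F [ 0.1 -0.5 -0.8]
move [12.  -0.6 10.3] [-0.001  0.003 -0.001] dist 16.0 rows 0.3
move [23.1 -0.6 20.3] [-0.001  0.003 -0.001] dist 31.0 rows 0.6
```

View pics/w6.png

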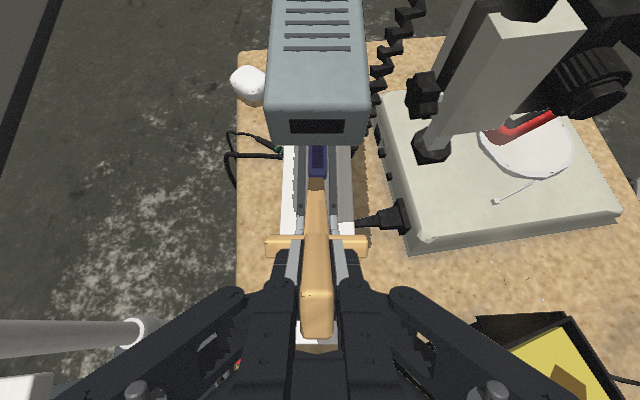

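The view shows the stick at (315,215), centred in the channel, with the bar going under the pack at (317,160). I'll finish the push slowly.

>>> step_arm --pt "5 -0.3 4.5 0 0 0 8" --pt "10 -0.5 9 0 0 0 8" --pt "15 -0.5 13 0 0 0 8" --pt "19 -0.5 16.5 0 0 0 8" --pt "21 -0.5 18 0 0 0 8" --pt "22 -0.5 19 0 0 0 8" --pt "22 -0.5 19 0 0 0 8"

```text
clock: 17.75
tcp_pos: [0.4381, 0.2392, 0.1797]
orientation: [-1.898, -1.713, -0.724]
contact_force: [-0.4, -0.3, -1.1]
grip_width: 0.013
gripper_force: 78.9
```

Run:
```python
from h import *
stat()
```

```text
corner bay 111.9 -0.2 60.0 joints [-0.59  0.28  0.45  2.29 -1.26  0.88  0.73] F [-0.4 -0.3 -1.1]
```

>>> step_arm --pt "0.7 0 0.7 0 0 0 8" --pt "1.5 0 1.4 0 0 0 8" --pt "2.2 0 2 0 0 0 8" --pt "2.9 0 2.6 0 0 0 8" --pt "2.9 0 2.6 0 0 0 8"

```text
clock: 18.25
tcp_pos: [0.4385, 0.2431, 0.1796]
orientation: [-1.898, -1.713, -0.724]
contact_force: [0.7, -0.3, -0.9]
grip_width: 0.0133
gripper_force: 78.9
```

Run:
```python
from h import *
stat()
```

```text
corner bay 115.8 -0.2 60.0 joints [-0.6   0.28  0.45  2.29 -1.27  0.87  0.73] F [ 0.7 -0.3 -0.9]
```

>>> step_arm --pt "0.7 0 0.7 0 0 0 8" --pt "1.5 0 1.3 0 0 0 8" --pt "1.5 0 1.3 0 0 0 8"

```text
clock: 18.55
tcp_pos: [0.4388, 0.2441, 0.1796]
orientation: [-1.899, -1.713, -0.724]
contact_force: [-0.8, -5.2, 2.5]
grip_width: 0.0132
gripper_force: 79.9
```

>>> step_arm --pt "0.7 0 0.7 0 0 0 8" --pt "1.5 0 1.3 0 0 0 8" --pt "1.5 0 1.3 0 0 0 8"

```text
clock: 18.85
tcp_pos: [0.4392, 0.2449, 0.1794]
orientation: [-1.901, -1.713, -0.724]
contact_force: [-3.0, -11.5, 7.0]
grip_width: 0.0134
gripper_force: 80.9
```

Run:
```python
from h import *
stat();to(tcp(15,62,0),Rt);to(tcp(-85,66,5),Rt)
```

```text
corner bay 117.4 -1.0 59.6 joints [-0.6   0.28  0.45  2.29 -1.27  0.86  0.72] F [ -3.  -11.5   7. ]
move [-75.6  -0.6 -70. ] [ 0.001  0.005 -0.003] dist 103.0 rows 2.1
move [-147.5   -5.3 -139.5] [ 0.001  0.005 -0.003] dist 203.0 rows 4.1
```

>>> step_arm --pt "-4 -0.5 -4 0 0 0 8" --pt "-25 -0.5 -24 0 0 0 8" --pt "-50 -0.5 -47 0 0 0 8" --pt "-76 -1 -70 0 0 0 8" --pt "-92 -5 -86 0 0 0 8" --pt "-120 -5 -113 0 0 0 8" --pt "-147 -5 -140 0 0 0 8" --pt "-147 -5 -140 0 0 0 8"

```text
clock: 19.65
tcp_pos: [0.4143, 0.0412, 0.1861]
orientation: [-1.906, -1.71, -0.726]
contact_force: [-0.2, 0.6, -0.7]
grip_width: 0.0134
gripper_force: 79.1
```

Run:
```python
from pred import *
stat()
to(tcp(-85,220,5),Rt)
q=r.get_obs()['joints']
show([(tcp(-85,240,5),-5.8,42),([.48,-.02,.40],-50,0),([.556,-.054,.376],-82,0),([.556,-.054,.186],-82,0)])
f=r.grab_frame('wrist');cv2.imwrite('pics/w7.png',f['image'][:,:,::-1])
```

```text
corner bay -87.8 2.5 66.2 joints [-0.27  0.31  0.64  2.27 -1.01  1.15  0.95] F [-0.2  0.6 -0.7]
move [ 103.6   -1.7 -113. ] [ 0.005  0.005 -0.005] dist 153.0 rows 3.1
[-0.27  0.31  0.64  2.27 -1.01  1.15  0.95]
[-0.37 -0.05  0.66  2.08 -0.68  1.37  0.41] err 0.0
[-0.43 -0.01  0.36  1.8   0.01  1.34 -0.93] err 0.0
[-0.37  0.17  0.43  1.68 -0.08  1.3  -1.35] err 0.0
[-0.33  0.34  0.41  1.92 -0.19  0.9  -1.26] err 0.0
```

View pics/w7.png

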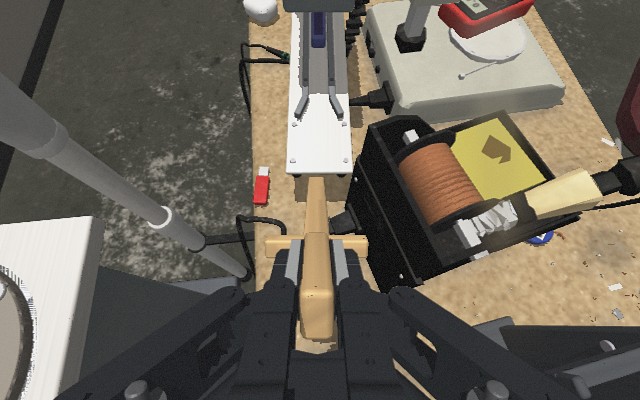

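The view shows the bar deep in the channel, its rear end at about (318,47). I'll ray-cast that edge and raise the stick.

>>> step_arm --pt "34 -1 -37 0 0 0 8" --pt "68 -1 -74 0 0 0 8" --pt "103 -2 -113 0 0 0 8" --pt "118 -2 -130 0 0 0 8" --pt "118 -2 -130 0 0 0 8"

```text
clock: 20.2
tcp_pos: [0.4129, 0.0481, 0.3656]
orientation: [-1.893, -1.719, -0.733]
contact_force: [-0.6, 0.2, -1.1]
grip_width: 0.0131
gripper_force: 78.9
```

Run:
```python
from pred import *
stat();to([.48,-.02,.41],down(-50));show([([.48,-.02,.41],-50,0),([.556,-.054,.376],-82,0)])
f=r.grab_frame('wrist');W=world(f);hsv=cv2.cvtColor(f['image'],cv2.COLOR_RGB2HSV)
m=(hsv[...,0]>112)&(hsv[...,0]<135)&(hsv[...,1]>90)&(f['depth']>0)
k,l,st,_=cv2.connectedComponentsWithStats(m.astype(np.uint8))
for i in range(1,k):
    if st[i,4]>30:
        X=W[l==i];q=(X-O)@U*1e3;y=(X-O)@V*1e3;print('bar',st[i],np.percentile(q,[1,99]),np.median(y),X[:,2].mean())
        b=ray(f,st[i,0]+st[i,2]/2,st[i,1]+st[i,3],.05)-O;print('rear bottom ray',b@U*1e3)
```

```text
corner bay -80.5 4.9 246.2 joints [-0.4  -0.04  0.67  2.08 -0.73  1.31  0.44] F [-0.6  0.2 -1.1]
move [-16.   73.7 -73.5] [-0.278 -0.698  0.74 ] dist 105.0 rows 7.0
[-0.4  -0.04  0.67  2.08 -0.73  1.31  0.44]
[-0.44 -0.02  0.37  1.78  0.01  1.36 -0.93] err 0.0
[-0.38  0.17  0.44  1.68 -0.08  1.3  -1.35] err 0.0
bar [315 123   9   8  43] [115.45278732 123.10514162] 1.147485410750883 0.06132397997983358
rear bottom ray 117.7950581186336
bar [461 262  18  14  76] [-154.99821954 -123.5655306 ] -264.43409496932395 0.01234313679204099
rear bottom ray -152.0583919891009
```

The rear edge measures x ≈ 115.5 to 118, so the bar is home. Now the stick goes back.

>>> step_arm --pt "-16 74 -73 -0.278 -0.698 0.74 8" --pt "-16 74 -73 -0.278 -0.698 0.74 8" --pt "-16 74 -73 -0.278 -0.698 0.74 8" --pt "-16 74 -73 -0.278 -0.698 0.74 8" --pt "-16 74 -73 -0.278 -0.698 0.74 8" --pt "-16 74 -73 -0.278 -0.698 0.74 8" --pt "-16 74 -73 -0.278 -0.698 0.74 8" --pt "-16 74 -73 -0.278 -0.698 0.74 8"

```text
clock: 21.05
tcp_pos: [0.4792, -0.0165, 0.4028]
orientation: [-2.949, -1.081, 0.021]
contact_force: [0.5, 0.6, -1.0]
grip_width: 0.0127
gripper_force: 78.9
```

```bash
cat >> h.py <<'E'
RH=Ro.from_rotvec([-3.1325,-.2208,-.0146]);PH=np.array([.5567,-.0543,.1854])
E
python3 - <<'E'
from h import *
to(PH+[0,0,.2],RH)
E
```

```text
move [34.9 79.1 16.6] [-0.004  0.023  0.562] dist 88.0 rows 3.8
```

>>> step_arm --pt "35 79 17 -0.004 0.023 0.562 8" --pt "35 79 17 -0.004 0.023 0.562 8" --pt "35 79 17 -0.004 0.023 0.562 8" --pt "35 79 17 -0.004 0.023 0.562 8" --pt "35 79 17 -0.004 0.023 0.562 8" --pt "35 79 17 -0.004 0.023 0.562 8"

```text
clock: 21.65
tcp_pos: [0.556, -0.0592, 0.3867]
orientation: [-3.13, -0.216, -0.021]
contact_force: [0.4, -0.2, -0.8]
grip_width: 0.0126
gripper_force: 79.0
```

```bash
cat > chk.py <<'E'
from h import *
from bench import r
o=r.get_obs();p=o['tcp_pos'];R=Ro.from_rotvec(o['orientation'])
f=r.grab_frame('scene');W=world(f);hsv=cv2.cvtColor(f['image'],cv2.COLOR_RGB2HSV)
roi=(f['depth']>0)&(abs(W[...,0]-p[0])<.05)&(abs(W[...,1]-p[1])<.06)&(W[...,2]>.18)
m=roi&(hsv[...,0]>10)&(hsv[...,0]<28)&(hsv[...,1]>60)
L=R.inv().apply(W[m]-p)*1e3;Q=W[m]
for z in range(0,170,20):
    k=(L[:,2]>z)&(L[:,2]<z+20)
    if k.sum():print(z,k.sum(),L[k].min(0).round(1),L[k].max(0).round(1),'world',Q[k].min(0).round(3),Q[k].max(0).round(3))
to(PH+[0,0,.19],RH)
E
python3 chk.py
```

```text
0 261 [-17.1 -30.6   0.1] [ 1.7 30.4 19.8] world [ 0.539 -0.09   0.367] [ 0.562 -0.03   0.386]
20 81 [-10.8  -8.2  20.9] [-1.6  8.9 39.8] world [ 0.545 -0.069  0.347] [ 0.556 -0.052  0.366]
40 94 [-10.7  -8.5  40.1] [ 0.7  8.8 59.7] world [ 0.546 -0.069  0.327] [ 0.558 -0.052  0.347]
60 86 [-10.8  -7.6  60. ] [-0.8  8.6 80. ] world [ 0.546 -0.069  0.307] [ 0.557 -0.053  0.327]
80 79 [-10.7  -7.7  80.1] [ -0.6   8.5 100. ] world [ 0.546 -0.068  0.287] [ 0.558 -0.053  0.307]
100 74 [-11.1  -7.5 100.4] [ -0.2   8.5 119.8] world [ 0.546 -0.068  0.267] [ 0.558 -0.053  0.286]
120 70 [-11.8  -8.2 120.4] [ -1.    8.7 139.7] world [ 0.546 -0.068  0.247] [ 0.558 -0.052  0.266]
140 61 [-11.7  -8.2 140.3] [ -0.6   7.7 159.4] world [ 0.546 -0.067  0.227] [ 0.558 -0.052  0.246]
move [ 1.1 -4.7 11.7] [-0.002 -0.005 -0.003] dist 13.0 rows 0.3
```

>>> step_arm --pt "1 -4.7 11 0 -0.005 0 8" --pt "1 -4.7 11 0 -0.005 0 8" --pt "1 -4.7 11 0 -0.005 0 8"

```text
clock: 22.0
tcp_pos: [0.5569, -0.0538, 0.376]
orientation: [-3.132, -0.212, -0.014]
contact_force: [0.2, -0.9, 0.0]
grip_width: 0.0131
gripper_force: 79.0
```

```bash
python3 chk.py
```

```text
0 240 [-16.6 -28.6   0.4] [ 1.4 30.7 19.8] world [ 0.54  -0.085  0.356] [ 0.562 -0.026  0.376]
20 84 [-10.5  -8.2  20.1] [-1.4 27.  39.7] world [ 0.547 -0.082  0.336] [ 0.557 -0.047  0.356]
40 89 [-10.8  -8.3  40.2] [ 0.3  8.3 59.8] world [ 0.546 -0.063  0.316] [ 0.559 -0.047  0.336]
60 80 [-10.5  -8.   60.1] [-0.   8.7 79.8] world [ 0.547 -0.063  0.296] [ 0.558 -0.047  0.316]
80 78 [-10.9  -8.   80.1] [-0.1  8.5 99.8] world [ 0.547 -0.063  0.276] [ 0.558 -0.047  0.296]
100 73 [-11.3  -8.  100. ] [  0.2   8.1 119.7] world [ 0.546 -0.063  0.256] [ 0.559 -0.047  0.276]
120 68 [-12.   -7.7 120.4] [ -0.6   8.1 139.9] world [ 0.545 -0.063  0.236] [ 0.558 -0.047  0.256]
140 57 [-11.9  -8.8 140.3] [ -0.5   8.3 159.4] world [ 0.546 -0.062  0.217] [ 0.558 -0.046  0.236]
move [-0.4  0.2  1. ] [-0.001 -0.    -0.006] dist 1.0 rows 0.0
```

>>> step_arm --pt "0 0 30 0 0 0 8" --pt "0 0 60 0 0 0 8" --pt "0 0 90 0 0 0 8" --pt "0 0 120 0 0 0 8" --pt "0 0 150 0 0 0 8" --pt "0 0 175 0 0 0 8" --pt "0 0 183 0 0 0 8" --pt "0 0 183 0 0 0 8"

```text
clock: 22.85
tcp_pos: [0.5586, -0.0539, 0.1931]
orientation: [-3.133, -0.21, -0.013]
contact_force: [0.1, 0.5, -0.7]
grip_width: 0.013
gripper_force: 79.0
```

Run:
```python
from h import *
to(PH,RH)
```

```text
move [-2.   0.2  7.7] [-0.     0.001 -0.007] dist 8.0 rows 0.2
```

>>> step_arm --pt "-2 0 3 0 0 -0.007 8" --pt "-2 0 6 0 0 -0.007 8" --pt "-2 0 7.5 0 0 -0.007 8" --pt "-2 0 7.5 0 0 -0.007 8"

```text
clock: 23.25
tcp_pos: [0.5572, -0.054, 0.1865]
orientation: [-3.132, -0.221, -0.017]
contact_force: [0.1, -0.5, -0.9]
grip_width: 0.0133
gripper_force: 79.0
```

>>> step_arm --pt "0 0 1 0 0 0 8" --pt "0 0 2 0 0 0 8" --pt "0 0 2 0 0 0 8"

```text
clock: 23.55
tcp_pos: [0.5575, -0.054, 0.1854]
orientation: [-3.131, -0.22, -0.017]
contact_force: [-2.6, 2.1, 9.2]
grip_width: 0.0129
gripper_force: 80.6
```

>>> step_arm --pt "0 0 0 0 0 0 20" --pt "0 0 -1 0 0 0 30" --pt "0 0 -1 0 0 0 40" --pt "0 0 -2 0 0 0 45" --pt "0 0 -20 0 0 0 45" --pt "0 0 -60 0 0 0 45" --pt "0 0 -110 0 0 0 45" --pt "0 0 -150 0 0 0 45"

```text
clock: 24.35
tcp_pos: [0.5557, -0.0548, 0.3366]
orientation: [-3.132, -0.22, -0.017]
contact_force: [0.7, 0.0, 0.2]
grip_width: 0.0448
gripper_force: 0.0
```

Run:
```python
from h import *
from bench import r
f=r.grab_frame('scene');W=world(f);hsv=cv2.cvtColor(f['image'],cv2.COLOR_RGB2HSV)
wood=(f['depth']>0)&(W[...,0]>.5)&(W[...,0]<.6)&(W[...,1]>-.1)&(W[...,1]<.02)&(hsv[...,0]>10)&(hsv[...,0]<28)&(hsv[...,1]>60)
for a,b in((.222,.24),(.185,.222),(.162,.18)):
    X=W[wood&(W[...,2]>a)&(W[...,2]<b)];print(len(X),X.min(0).round(3),X.max(0).round(3),rect(X))
cv2.imwrite('pics/s8.png',cv2.resize(f['image'][60:330,150:430],(622,600))[:,:,::-1])
```

```text
109 [ 0.541 -0.063  0.222] [ 0.565 -0.048  0.234] (array([552.6, -55. ]), array([24. , 14.8]), 7.7)
155 [ 0.541 -0.064  0.185] [ 0.565 -0.05   0.222] (array([551.3, -59.7]), array([11.8, 25.3]), 71.1)
157 [ 0.537 -0.084  0.163] [ 0.596 -0.02   0.18 ] (array([558.7, -44.3]), array([77. , 42.7]), 62.2)
```

View pics/s8.png

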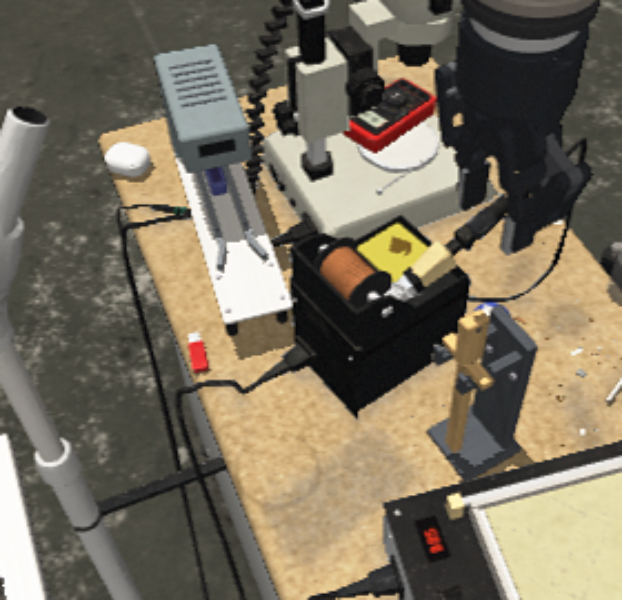

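The stick hangs as before at (465,370), the bar is home under the pack at (215,180), and the gripper is clear. I'm handing in.

```bash
python3 -c "
from bench import r
print(r.hand_in())"
```

```text
the job is handed in; nothing more can be done
None
```

The job is handed in at about 24 s on the clock: the lamp bar is docked fully home against the end stop, pushed there with the stick alone. The stick is back on its rack and nothing else was touched.

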